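# Put away a rolling pin and its guide rings

### The job

Baking is done: put the rolling-pin set away. Thread all its white guide rings onto the ring post, fully home, in order of size with the largest at the bottom and the smallest on top - a ring that was left on the post too early has to come off first - and put the rolling pin into its rack between the two steel centres, with the sliding tailstock pushed up so that the pin is held snugly end to end against the headstock. Leave everything else on the worktop where it is.

Things in the scene. Friction and masses are not known exactly. Their poses are not given: they have to be found in the camera images.
- rack: Fixed dark wooden rack for the rolling pin: bed 90 x 300 mm, 20 mm thick. Origin: centre of its underside; z up, y along the bed. Fixed headstock at the -y end, sliding tailstock at +y: blocks 50 (x) x 30 (y) mm, 84 mm high; their facing sides carry steel centres (blunt cones 17 mm wide at the root, 14 mm long) at x = 0, z = 62 mm. Tailstock face at y = +113 mm when backed off.
- head_face (a point): Point on the headstock's face (rack y = -113 mm) at the root of its steel centre, 62 mm above the table; axes as the rack's (y points along the pin to the tailstock).
- load_point (a point): Where the pin's middle goes when it is lowered into the rack (rack 0, 0, 62 mm): with the tailstock at 0 the pin then clears both centre tips by 9 mm each. Two V saddles at rack y = -73 and +27 mm (16 mm long, 54 mm wide, tips 59 mm high) carry the pin with its axis at the centres' height; pushed by the tailstock it slides along them to the headstock.
- tailstock (a joint): Travel of the tailstock towards the headstock in m: 0 = fully backed off, 0.056 = end of travel. It slides with about 3 N of friction and stays where it is left. With the pin home between both faces it reads 0.046. At the start it stands forward (0.028 to 0.054) and blocks the gap.
- tail_knob (a point): Upright steel knob on top of the tailstock, a cylinder of 22 mm diameter from 84 to 120 mm above the table; this point is on its axis at 108 mm. It moves along the rack's -y as the tailstock advances. Pinch it from above to slide the tailstock; do not go lower than 84 mm with the fingertips.
- pin: Wooden rolling pin without handles, a plain round cylinder 180 mm long, 40 mm in diameter, about 0.2 kg, each end with a central bore 20 mm wide and 17 mm deep. Origin at its middle on its axis; x along its length; either end may go to the headstock. It starts lying level on the pin rest, its axis 46 mm above the table.
- pin_rest: Fixed dark wooden rest on which the pin lies at the start: base 70 x 150 mm, 8 mm thick, with two V saddles at y = -55 and +55 mm (16 mm long in y). Origin: centre of its underside; y along the pin.
- ring_post: Fixed ring post: a round dark wooden foot 100 mm in diameter and 12 mm thick with a steel post 20 mm in diameter standing in its middle, straight up to 72 mm and with a short conical tip to 78 mm above the table. Origin: centre of the foot's underside; z up along the post.
- ring_a: White plastic guide ring of the rolling pin, the largest of the set: outer diameter 68 mm, hole 24 mm, 15 mm thick (all rings have this thickness and hole). Origin at its centre, at mid-thickness; z along its axis; either face may be up. Starts lying flat on the table; it may be absent.
- ring_b: White plastic guide ring of the rolling pin, the second largest of the set: outer diameter 60 mm, hole 24 mm, 15 mm thick (all rings have this thickness and hole). Origin at its centre, at mid-thickness; z along its axis; either face may be up. Starts lying flat on the table; it may be absent.
- ring_c: White plastic guide ring of the rolling pin, the third largest of the set: outer diameter 52 mm, hole 24 mm, 15 mm thick (all rings have this thickness and hole). Origin at its centre, at mid-thickness; z along its axis; either face may be up. If present it starts on the ring post, flat on its foot.
- ring_d: White plastic guide ring of the rolling pin, the smallest of the set: outer diameter 44 mm, hole 24 mm, 15 mm thick (all rings have this thickness and hole). Origin at its centre, at mid-thickness; z along its axis; either face may be up. Starts lying flat on the table; it may be absent.
- mug: Bystander: blue mug without handle, 76 mm wide, 90 mm high. Origin: on its underside.
- jam_jar: Bystander: amber jam jar, 60 mm wide, 85 mm high. Origin: on its underside.
- honey_jar: Bystander: glass jar, 64 mm wide, 100 mm high. Origin: on its underside.
- spice_can: Bystander: green tin, 48 mm wide, 90 mm high. Origin: on its underside.
- water_bottle: Bystander: clear bottle, 64 mm wide, 160 mm high. Origin: on its underside.
- spoon: Bystander: spoon lying flat behind the rack; x along it. Origin: at its underside, near the middle.
- spatula: Bystander: spatula lying flat; x along it. Origin: at its underside, near the middle.
Things that resemble listed ones, but are neither listed nor needed, are in the scene too. Leave any pink look-alike of the pin alone.

How it is judged:
By the outcome, as a careful person would: the job done as asked, in the order asked, and still so for the second after the job is handed in, with the robot touching nothing.
Of ring_a, ring_b, ring_c, ring_d only 3 to 4 are there at a start; the rules pass over those that are not, and their reading is None.
At some moment in a run one of ring_a, ring_b, ring_c, ring_d may be knocked a few centimetres aside while the robot is not near it.
It also fails if it takes over 210 s, if anything falls off the work surface, if the arm or the gripper's body presses on something with over 40 N, if the wrist force passes 120 N, or if a joint passes its speed limit or range.

### The arm

A 7-joint arm with a two-finger parallel gripper is mounted at the origin on the work surface. World frame = base frame: x ahead of the robot, y to its left, z up, the work surface at z = 0. Lengths are in m, angles in rad, forces in N, time in s.
With the tool pointing down it reaches from about 0.4 to 0.925 m from the base axis. Payload 4.1 kg.
Tool frame: the origin (TCP) lies at the very end of the fingers, on their centre line; the grasp point (between the pads) lies robot.tcp_to_grasp behind it (robot.tcp_to_grasp is the distance from the TCP to the grasp point, in m); z points along the fingers, y is the direction in which the jaws open and shut (so a half turn about z gives the same grasp; the last joint's range is limited). The gripper opens to 85 mm and grips with 20 to 120 N. Pads are 22 mm wide; open, the fingers measure 114 mm over their backs; the gripper's body (76 mm by 85 mm) begins 54 mm behind the grasp point. The pads swing forward as they close: fully open they stand 13 mm farther back than shut.
Start: joints at [1.016, 0.398, 0.045, 1.537, -0.019, 1.207, -0.051], TCP at [0.286, -0.584, 0.231] pointing down, gripper open.
Joint ranges: [-2.82, 2.82], [-0.49, 2.23], [-1.37, 1.46], [0, 2.46], [-1.36, 4.5], [0.23, 2], [-2.94, 2.94]. Speed limits (rad/s): [2.57, 2.57, 3.14, 3.14, 3.14, 3.14, 3.14].

### API

Orientations are given as a 3x3 rotation matrix whose columns are the frame's x, y, z axes.
In Python, from rig import robot, snapshot, job gives the robot as it stands.
- The arm moves only by the tool move_arm, never from a script. Its arguments are lists of equal length, an entry for each row: "linear": the shift along the tool's x, y, z in cm, a list of three; "twist": the turn about the tool's z in rad. A call has exactly 8 rows; each row is the pose to reach, as a shift and turn from the pose measured when the call began, along the tool's axes at that moment; what a row does not reach only later rows make up. A row lasts 1/12 s, in which the tool goes at most 41.7 mm and 7.16 degrees, less where a joint would pass 70% of its speed; a pose out of reach is approached as far as the arm can. A call with a gripper value outside its range is refused whole. "claw" is the gripper command: -1 is shut, 1 is fully open, values between are in proportion, set as the call begins (left out, the last holds). The fingers move at their own pace and stop on an object; "squeeze" is the grip in N (left out, the last holds). Time passes only in rows, so rows that repeat a pose let the fingers close, or fill a call up. It gives the time, the measured TCP pose, the force and the opening at its end, in the units of the state.
- robot.get_state(): the state, without advancing time (a new reading comes with each control period).
- snapshot(name): name is "scene" or "top"; returns a dict with "color" (400x640x3 uint8, blue, green, red), "fx", "fy", "cx", "cy" (pixels), "rvec" (rotation vector, rad) and "tvec" (3), from world to camera coordinates, as OpenCV has them. Camera axes: x right, y down, z forward; pixel columns grow to the right and rows downward; lengths in m; the calibration is good to about 2 mm. A picture is of the moment at which its call begins. There is no depth.
- job.finish_job(): hands the job in, once; it reports no verdict.
The state is a dict: "t": time; "q": joint angles; "qvel": joint speeds; "effort": joint torques, N m; "ee_pos": TCP position; "orientation": TCP orientation; "wrist_force": force on the tool from outside, world axes, zero at the start; "ft_torque": the same for the moment, N m; "finger_gap": opening from 0.0 (shut) to 1.0 (fully open).
Only numpy, scipy, OpenCV 4.12 (cv2) and the standard library are available. Lean on these libraries where they do the work, as an engineer would, in place of code of your own. Each camera call takes 0.05 s, during which the arm holds its last target.

## Working session

There is one attempt and no reset: what is moved stays moved. The work goes in short steps, Python scripts to look and compute and a tool call to move; the robot and the scene stay as the last step left them, time stands still between calls to the robot, and variables do not carry over. Pictures are saved under pics/ and viewed, and the job is handed in when it is done.

Besides the shell and the picture viewer there is one more tool, called after ">>>" by a JSON object that holds its "name" and its "arguments". move_arm: Moves the arm, as the interface text tells. Its arguments: {"type":"object","properties":{"linear":{"type":"array","items":{"type":"array","items":{"type":"number"}}},"twist":{"type":"array","items":{"type":"number"}},"claw":{"type":"number"},"squeeze":{"type":"number"}},"required":["linear","twist"]}

```bash
ls; mkdir -p pics; cat > h.py <<'E'
import numpy as np, cv2
from rig import robot, snapshot, job
def snap(n,f=None):
    s=snapshot(n)
    if f: cv2.imwrite('pics/'+f,s['color'])
    return s
def cam(s):
    R,_=cv2.Rodrigues(np.array(s['rvec'],float)); t=np.array(s['tvec'],float).ravel()
    return R,t
def ray(s,u,v,z):
    R,t=cam(s); d=R.T@np.array([(u-s['cx'])/s['fx'],(v-s['cy'])/s['fy'],1]); c=-R.T@t
    return c+d*(z-c[2])/d[2]
def proj(s,P):
    R,t=cam(s); p=R@np.array(P,float)+t
    return np.array([s['fx']*p[0]/p[2]+s['cx'],s['fy']*p[1]/p[2]+s['cy']])
E
python3 - <<'E'
from h import *
np.set_printoptions(precision=4,suppress=True)
for n in('scene','top'):
    s=snap(n,n+'0.png'); R,t=cam(s); print(n,s['fx'],s['cx'],s['cy'],-R.T@t); print(R)
st=robot.get_state(); print(st); print(robot.tcp_to_grasp)
E
```

```text
pics
scene 405.0746662554693 315.0879809566809 201.1098965048625 [0.9847 0.8676 0.799 ]
[[-0.8984  0.4389  0.0155]
 [ 0.2529  0.5458 -0.7989]
 [-0.3591 -0.7138 -0.6013]]
top 378.73632124267215 315.9245864286225 205.86598291482127 [0.3251 0.0372 1.1878]
[[-0.0114 -0.9996  0.0242]
 [-0.9807  0.0064 -0.1956]
 [ 0.1954 -0.026  -0.9804]]
{'t': 0.1, 'q': array([ 1.016 ,  0.3991,  0.0451,  1.5377, -0.0187,  1.2069, -0.0507]), 'qvel': array([ 0.0016, -0.0031, -0.0007, -0.0027, -0.0007, -0.0001, -0.0003]), 'effort': array([  0.0037, -47.6259,   1.3702, -25.4949,   0.012 ,   0.005 ,
        -0.    ]), 'ee_pos': array([ 0.2859, -0.5831,  0.2304]), 'orientation': array([[ 0.8978,  0.4403, -0.0009],
       [ 0.4403, -0.8978,  0.0015],
       [-0.0002, -0.0018, -1.    ]]), 'wrist_force': array([ 0.1341, -0.3976,  0.6795]), 'ft_torque': array([ 0.0092,  0.0369, -0.022 ]), 'finger_gap': 1.0008810516615012}
0.0187
```

View pics/scene0.png

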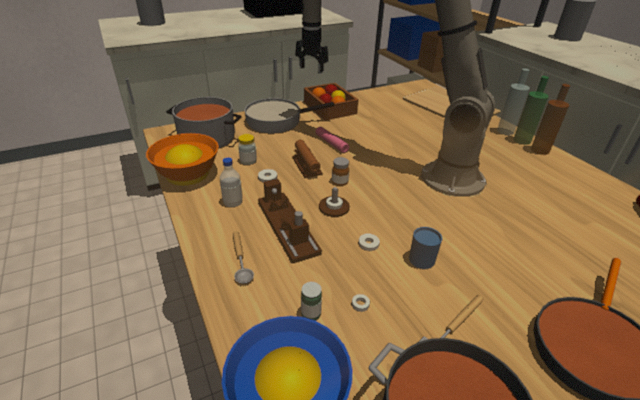

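View pics/top0.png

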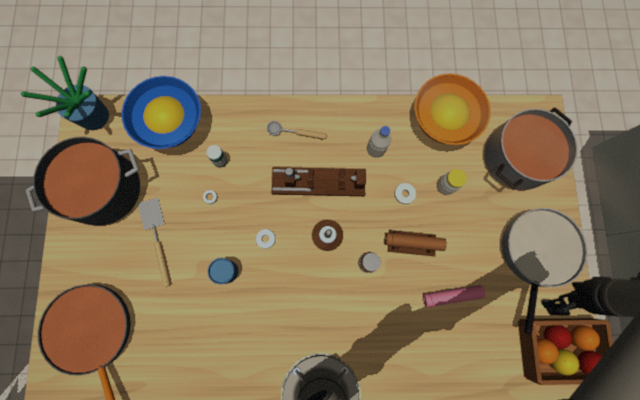

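```bash
python3 - <<'E'
from h import *
a=cv2.imread('pics/scene0.png');b=cv2.imread('pics/top0.png')
cv2.imwrite('pics/c1.png',cv2.resize(a[140:320,220:400],None,fx=3.3,fy=3.3,interpolation=2))
cv2.imwrite('pics/c2.png',cv2.resize(b[140:290,190:460],None,fx=2.95,fy=2.95,interpolation=2))
E
```

```text
(no output)
```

View pics/c1.png

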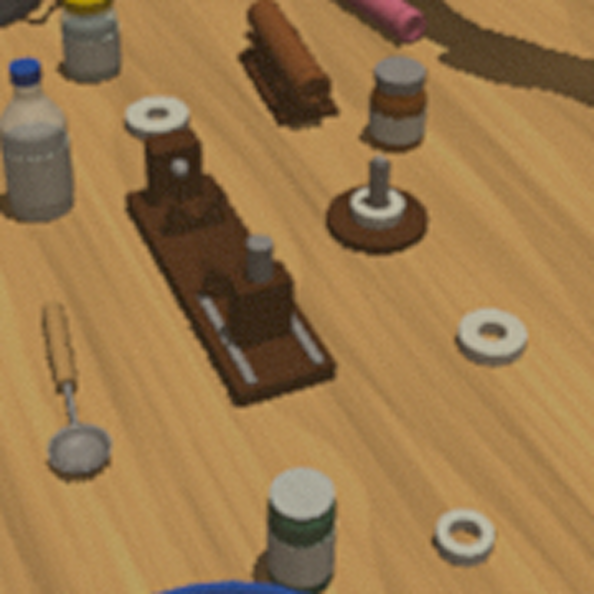

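View pics/c2.png

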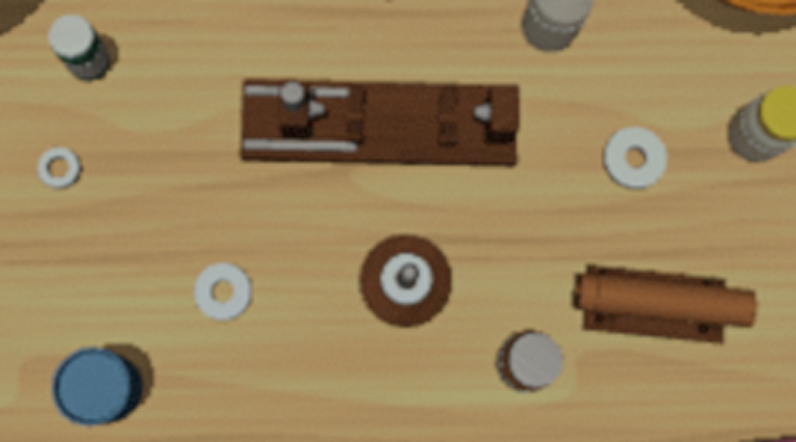

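```bash
cat >> h.py <<'E'
def blobs(s,mask,amin=60):
    n,l,st,c=cv2.connectedComponentsWithStats(mask.astype(np.uint8))
    return [(i,st[i],c[i],l==i) for i in range(1,n) if st[i][4]>=amin]
def worldpts(s,m,z):
    cs,_=cv2.findContours(m.astype(np.uint8),cv2.RETR_EXTERNAL,cv2.CHAIN_APPROX_NONE)
    c=max(cs,key=len)[:,0,:]
    return np.array([ray(s,u,v,z)[:2] for u,v in c]),c
def whitemask(s):
    h=cv2.cvtColor(s['color'],cv2.COLOR_BGR2HSV)
    return (h[...,1]<45)&(h[...,2]>140)
def rings(s,z=0.015):
    out=[]
    for i,st,c,m in blobs(s,whitemask(s),60):
        p,_=worldpts(s,m,z)
        if len(p)<8: continue
        (x,y),r=cv2.minEnclosingCircle((p*1000).astype(np.float32))
        if 15<r<50 and x>250 and x<900: out.append((c.round(1),round(x,1),round(y,1),round(2*r,1),int(st[4])))
    return out
E
python3 - <<'E'
from h import *
np.set_printoptions(precision=4,suppress=True)
for n in('top','scene'):
    s=snap(n); print(n); [print(r) for r in rings(s)]
    hsv=cv2.cvtColor(s['color'],cv2.COLOR_BGR2HSV)
    g=s['color']
    dark=(hsv[...,2]<110)&(hsv[...,1]>80)
    for i,st,c,m in blobs(s,dark,150):
        print('dark',st,c.round(0),ray(s,*c,0.02)[:2])
    if n=='top':
        for u,v in [(60,60),(327,235),(320,182)]: print(hsv[v,u])
E
```

```text
top
(array([213.4, 151.4]), 740.7, 335.5, 47.3, 164)
(array([405.1, 192.6]), 599.8, -279.8, 66.9, 293)
(array([209.2, 196.1]), 591.9, 341.9, 43.9, 101)
(array([327.1, 234.3]), 469.5, -27.9, 51.1, 151)
(array([264.8, 238.3]), 457.4, 165.6, 60.4, 255)
(array([371.5, 261.8]), 382.0, -163.2, 52.2, 216)
dark [  22   57  102   78 2231] [ 78. 102.] [0.909  0.7806]
dark [124  78  43  68 620] [138. 106.] [0.8961 0.5876]
dark [155  96  57  59 849] [193. 134.] [0.7988 0.4009]
dark [410 103  59  49 552] [429. 136.] [ 0.7907 -0.3697]
dark [483 123  42  69 334] [496. 159.] [ 0.7089 -0.5835]
dark [ 41 143  39  75 154] [ 53. 185.] [0.6297 0.8281]
dark [ 87 155  72  71 539] [138. 186.] [0.6245 0.5634]
dark [ 271  167   95   30 2170] [322. 182.] [ 0.6354 -0.0154]
dark [ 332  211  282  189 9934] [481. 326.] [ 0.1881 -0.4834]
dark [312 220  31  31 499] [327. 235.] [ 0.4652 -0.0269]
dark [384 230  62  26 664] [411. 244.] [ 0.4361 -0.2875]
dark [223 257  19  26 189] [234. 267.] [0.3692 0.2555]
dark [ 92 283  43 117 688] [121. 338.] [0.1709 0.5772]
dark [ 40 288  51  85 153] [ 55. 339.] [0.1705 0.7649]
[ 6
[... 512 characters left out ...]
51  -0.1672]
dark [ 299   82   59   40 1150] [329. 103.] [ 0.1234 -0.7175]
dark [ 288   98  213   98 5195] [429. 150.] [-0.0273 -0.1677]
dark [292 142  30  37 492] [306. 164.] [ 0.4523 -0.274 ]
dark [ 147  155   70   39 1420] [185. 177.] [ 0.8658 -0.3701]
dark [ 258  178   64   85 2229] [287. 223.] [0.6438 0.0041]
dark [319 197  30  20 333] [333. 208.] [0.4843 0.0011]
dark [593 259  21  45 286] [601. 287.] [0.0223 0.5715]
dark [527 315  65  85 719] [547. 360.] [0.3197 0.6543]
dark [300 320  50  80 916] [331. 352.] [0.7243 0.4411]
dark [225 337  22  63 528] [233. 369.] [0.9243 0.3884]
dark [388 350 131  50 231] [455. 369.] [0.5103 0.5861]
dark [353 374  33  26 275] [371. 389.] [0.6909 0.5459]
```

```bash
python3 - <<'E'
from h import *
np.set_printoptions(precision=1,suppress=True)
s=snap('top'); hsv=cv2.cvtColor(s['color'],cv2.COLOR_BGR2HSV)
# ring c at top z=27, foot circle z=12
for r in rings(s,0.027): 
    if abs(r[0][0]-327)<5: print('c',r)
def sub(m,z,x0,x1,y0,y1):
    mm=np.zeros_like(m); mm[y0:y1,x0:x1]=m[y0:y1,x0:x1]; 
    mm=cv2.morphologyEx(mm.astype(np.uint8),cv2.MORPH_CLOSE,np.ones((5,5)))
    b=max(blobs(s,mm),key=lambda b:b[1][4]); return worldpts(s,b[3],z)
dark=hsv[...,2]<115
p,c=sub(dark,0.012,305,350,212,258)
print('foot circ',cv2.minEnclosingCircle((p*1000).astype(np.float32)),cv2.fitEllipse((p*1000).astype(np.float32)))
p,c=sub((hsv[...,2]<120)|((hsv[...,1]<60)),0.02,262,376,155,205)
P=p*1000
print('rack rect',cv2.minAreaRect(P.astype(np.float32)),P.min(0),P.max(0))
# edges
cu=c.astype(float)
for nm,sel in(('bottom',(P[:,0]<P[:,0].min()+25)&(P[:,1]>-150)&(P[:,1]<110)&(P[:,0]<P[:,0].mean())),('top',(P[:,0]>P[:,0].max()-12)&(P[:,1]>-150)&(P[:,1]<110)),('left',(P[:,1]>P[:,1].max()-12)&(P[:,0]>600)&(P[:,0]<660)),('right',(P[:,1]<P[:,1].min()+12)&(P[:,0]>595)&(P[:,0]<660))):
    q=P[sel]; l=cv2.fitLine(q.astype(np.float32),cv2.DIST_HUBER,0,.01,.01).ravel(); print(nm,len(q),l,np.degrees(np.arctan2(l[1],l[0])))
# pin
pm=(hsv[...,0]<14)&(hsv[...,1]>100)&(hsv[...,2]>95)
p,c=sub(pm,0.046,375,455,222,262)
print('pin',cv2.minAreaRect((p*1000).astype(np.float32)))
v=np.zeros((400,640),np.uint8);v[c[:,1],c[:,0]]=255
o=s['color'].copy(); o[v>0]=(0,255,0)
p,c=sub((hsv[...,2]<120)|((hsv[...,1]<60)),0.02,262,376,155,205); o[c[:,1],c[:,0]]=(255,0,0)
cv2.imwrite('pics/c3.png',cv2.resize(o[150:270,255:460],None,fx=3.8,fy=3.8,interpolation=0))
E
```

```text
c (array([327.1, 234.2]), 468.0, -27.2, 50.5, 153)
foot circ ((467.5618896484375, -27.931636810302734), 48.87653732299805) ((467.45379638671875, -27.774066925048828), (94.43624877929688, 95.3678207397461), 54.5938720703125)
rack rect ((637.699951171875, -2.4760589599609375), (298.70184326171875, 91.8705062866211), 88.3869857788086) [ 588.7 -153. ] [685.6 147.8]
bottom 88 [  0.    1.  593.6 -18.2] 88.851
top 81 [  0.    1.  681.5 -22.1] 88.133575
left 19 [  1.    0.  635.4 145. ] 0.64388764
right 20 [   1.    -0.1  627.  -149.5] -5.9974895
pin ((441.01318359375, -292.8561706542969), (183.52101135253906, 33.775360107421875), 84.05844116210938)
```

View pics/c3.png

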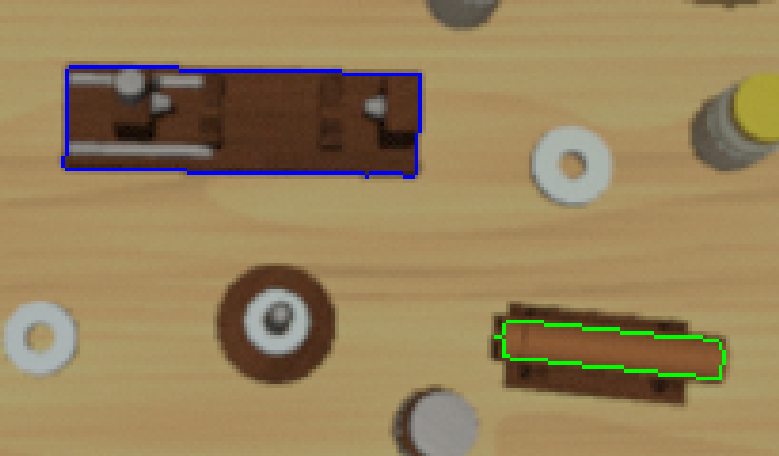

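```bash
cat > go.py <<'E'
import sys
from h import *
x,y,z,yaw=[float(a) for a in sys.argv[1:5]]
st=robot.get_state(); R=np.array(st['orientation']); p=np.array(st['ee_pos'])
d=R.T@(np.array([x,y,z])-p)*100
cy=np.degrees(np.arctan2(R[1,0],R[0,0])); tw=-np.radians((yaw-cy+180)%360-180)
print('t',round(st['t'],1),'pos',(p*1000).round(1),'yaw',round(cy,1),'lin cm',d.round(2),'twist',round(tw,3),'gap',round(st['finger_gap'],3),'F',st['wrist_force'].round(1),'tilt',R[:,2].round(3))
E
python3 go.py .468 -.0275 .2 90
```

```text
t 0.2 pos [ 286.  -583.4  230.8] yaw 26.1 lin cm [ 40.81 -41.89   3.12] twist -1.115 gap 0.999 F [-0.2  0.4  0.1] tilt [-0.     0.001 -1.   ]
```

>>> {"name": "move_arm", "arguments": {"linear": [[3,-3,0],[6,-6,0],[9,-9,0],[12,-12,0],[15,-15,0.5],[18,-18,1],[20,-20,1],[21,-21,1]], "twist": [-0.1,-0.2,-0.3,-0.4,-0.5,-0.6,-0.7,-0.8], "claw": 1, "squeeze": 30}}

```text
t: 0.92
ee_pos: [0.3838, -0.2968, 0.2208]
orientation: [[0.298, 0.954, -0.0], [0.954, -0.298, 0.003], [0.003, -0.001, -1.0]]
wrist_force: [-0.5, 0.0, 0.6]
finger_gap: 0.996
```

```bash
python3 go.py .468 -.0275 .12 90
```

```text
t 0.9 pos [ 383.8 -296.8  220.8] yaw 72.6 lin cm [2.818e+01 1.000e-02 1.016e+01] twist -0.303 gap 0.996 F [-0.5  0.   0.6] tilt [-0.     0.003 -1.   ]
```

>>> {"name": "move_arm", "arguments": {"linear": [[4,0,0],[8,0,0],[12,0,1],[16,0,2],[20,0,4],[24,0,6],[27,0,8],[28.2,0,10]], "twist": [-0.05,-0.1,-0.15,-0.2,-0.25,-0.3,-0.303,-0.303]}}

```text
t: 1.58
ee_pos: [0.4694, -0.0217, 0.1214]
orientation: [[-0.006, 1.0, 0.003], [1.0, 0.006, 0.006], [0.006, 0.003, -1.0]]
wrist_force: [0.2, -0.3, 0.1]
finger_gap: 1.0
```

```bash
python3 go.py .468 -.0275 .12 90; python3 - <<'E'
from h import *
a=snap('scene','s1.png')['color'];b=snap('top','t1.png')['color']
o=np.hstack([cv2.resize(a[140:260,260:420],None,fx=2.5,fy=2.5),cv2.resize(b[180:300,260:420],None,fx=2.5,fy=2.5)])
cv2.imwrite('pics/c4.png',o)
E
```

```text
t 1.6 pos [469.4 -21.7 121.4] yaw 90.4 lin cm [-0.58 -0.15  0.14] twist 0.006 gap 1.0 F [ 0.2 -0.3  0.1] tilt [ 0.003  0.006 -1.   ]
```

View pics/c4.png

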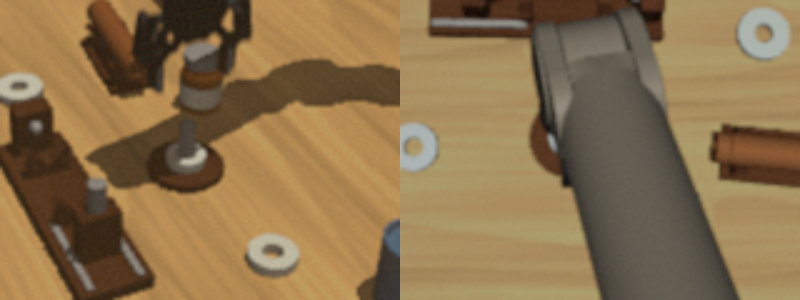

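>>> {"name": "move_arm", "arguments": {"linear": [[-0.58,-0.15,1],[-0.58,-0.15,2],[-0.58,-0.15,4],[-0.58,-0.15,6],[-0.58,-0.15,8],[-0.58,-0.15,8],[-0.58,-0.15,8],[-0.58,-0.15,8]], "twist": [0.006,0.006,0.006,0.006,0.006,0.006,0.006,0.006]}}

```text
t: 2.35
ee_pos: [0.4647, -0.0301, 0.0397]
orientation: [[0.001, 1.0, -0.005], [1.0, -0.001, 0.005], [0.005, -0.005, -1.0]]
wrist_force: [0.2, -0.4, -0.2]
finger_gap: 0.999
```

```bash
python3 go.py .468 -.0275 .012 90
```

```text
t 2.4 pos [464.7 -30.1  39.7] yaw 89.9 lin cm [0.25 0.34 2.77] twist -0.001 gap 0.999 F [ 0.2 -0.4 -0.2] tilt [-0.005  0.005 -1.   ]
```

>>> {"name": "move_arm", "arguments": {"linear": [[0.25,0.34,0],[0.25,0.34,0.5],[0.25,0.34,1],[0.25,0.34,1.6],[0.25,0.34,2.2],[0.25,0.34,2.77],[0.25,0.34,2.77],[0.25,0.34,2.77]], "twist": [0,0,0,0,0,0,0,0]}}

```text
t: 3.02
ee_pos: [0.4674, -0.0274, 0.0115]
orientation: [[0.001, 1.0, -0.006], [1.0, -0.001, 0.005], [0.005, -0.006, -1.0]]
wrist_force: [-0.1, -0.5, 0.1]
finger_gap: 1.001
```

```bash
python3 go.py .468 -.0275 .012 90;  python3 -c "from h import *;snap('top')"; python3 go.py .468 -.0275 .012 90
```

```text
t 3.0 pos [467.4 -27.4  11.5] yaw 89.9 lin cm [-0.01  0.06 -0.06] twist -0.001 gap 1.001 F [-0.1 -0.5  0.1] tilt [-0.006  0.005 -1.   ]
t 3.1 pos [467.8 -27.4  11.8] yaw 89.9 lin cm [-0.01  0.02 -0.02] twist -0.001 gap 1.0 F [0.  0.6 0.6] tilt [-0.005  0.005 -1.   ]
```

>>> {"name": "move_arm", "arguments": {"linear": [[0,0,0],[0,0,0],[0,0,0],[0,0,0],[0,0,0],[0,0,0],[0,0,0],[0,0,0]], "twist": [0,0,0,0,0,0,0,0], "claw": -1}}

```text
t: 3.73
ee_pos: [0.468, -0.0274, 0.0124]
orientation: [[0.001, 1.0, -0.005], [1.0, -0.001, 0.004], [0.004, -0.005, -1.0]]
wrist_force: [-1.3, -0.1, 5.7]
finger_gap: 0.599
```

```bash
python3 go.py .468 -.0275 .012 90; python3 - <<'E'
from h import *
a=snap('scene','s2.png')['color']
cv2.imwrite('pics/c5.png',cv2.resize(a[140:260,260:420],None,fx=4,fy=4))
E
```

```text
t 3.7 pos [468.  -27.4  12.4] yaw 89.9 lin cm [-0.01 -0.    0.04] twist -0.001 gap 0.599 F [-1.3 -0.1  5.7] tilt [-0.005  0.004 -1.   ]
```

View pics/c5.png

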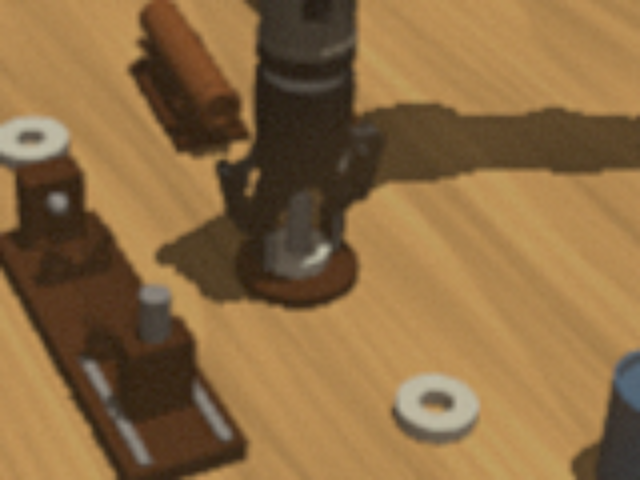

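>>> {"name": "move_arm", "arguments": {"linear": [[0,0,-0.5],[0,0,-1.5],[0,0,-3],[0,0,-5],[0,0,-7],[0,0,-9],[0,0,-10],[0,0,-10]], "twist": [0,0,0,0,0,0,0,0]}}

```text
t: 4.45
ee_pos: [0.4706, -0.0279, 0.1151]
orientation: [[0.001, 1.0, 0.001], [1.0, -0.001, 0.004], [0.004, 0.001, -1.0]]
wrist_force: [0.2, 0.6, -0.6]
finger_gap: 0.599
```

```bash
python3 go.py .50 .08 .06 90; python3 - <<'E'
from h import *
a=snap('scene','s3.png')['color']
cv2.imwrite('pics/c6.png',cv2.resize(a[100:260,240:440],None,fx=3,fy=3))
E
```

```text
t 4.5 pos [470.6 -27.9 115.1] yaw 89.9 lin cm [10.77  2.92  5.55] twist -0.001 gap 0.599 F [ 0.2  0.6 -0.6] tilt [ 0.001  0.004 -1.   ]
```

View pics/c6.png

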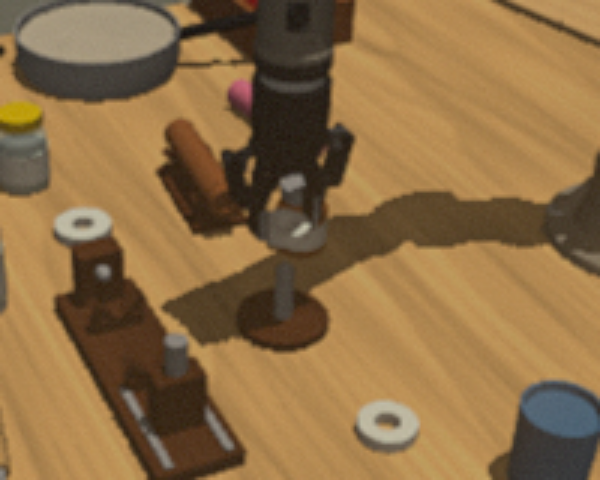

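>>> {"name": "move_arm", "arguments": {"linear": [[2,0.5,0],[4,1,0],[6,1.5,0],[8,2,1],[10,2.9,3],[10.8,2.9,5],[10.8,2.9,7],[10.8,2.9,8]], "twist": [0,0,0,0,0,0,0,0]}}

```text
t: 5.17
ee_pos: [0.4956, 0.0807, 0.0305]
orientation: [[-0.001, 1.0, -0.008], [1.0, 0.001, 0.004], [0.004, -0.008, -1.0]]
wrist_force: [-1.2, -0.8, -1.0]
finger_gap: 0.597
```

```bash
python3 go.py .50 .08 .0035 90
```

```text
t 5.2 pos [495.6  80.7  30.5] yaw 90.0 lin cm [-0.08  0.46  2.7 ] twist 0.001 gap 0.597 F [-1.2 -0.8 -1. ] tilt [-0.008  0.004 -1.   ]
```

>>> {"name": "move_arm", "arguments": {"linear": [[0,0.4,0.5],[0,0.4,1],[0,0.4,1.5],[0,0.4,2],[0,0.4,2.4],[0,0.4,2.7],[0,0.4,2.7],[0,0.4,2.7]], "twist": [0,0,0,0,0,0,0,0]}}

```text
t: 5.83
ee_pos: [0.4995, 0.0808, 0.0036]
orientation: [[-0.001, 1.0, -0.008], [1.0, 0.001, 0.004], [0.004, -0.008, -1.0]]
wrist_force: [0.0, 0.1, -0.6]
finger_gap: 0.599
```

>>> {"name": "move_arm", "arguments": {"linear": [[0,0,0],[0,0,0],[0,0,0],[0,0,0],[0,0,-0.5],[0,0,-4],[0,0,-8],[0,0,-11]], "twist": [0,0,0,0,0,0,0,0], "claw": 1}}

```text
t: 6.5
ee_pos: [0.5007, 0.0808, 0.1161]
orientation: [[-0.001, 1.0, -0.006], [1.0, 0.001, 0.004], [0.004, -0.006, -1.0]]
wrist_force: [1.2, 0.3, -0.1]
finger_gap: 1.0
```

```bash
python3 go.py .60 -.28 .2 90;  python3 - <<'E'
from h import *
for n in('top','scene'):
    s=snap(n); print(n); [print(r) for r in rings(s)]
E
```

```text
t 6.5 pos [500.7  80.8 116.1] yaw 90.1 lin cm [-36.06   9.83  -8.6 ] twist 0.001 gap 1.0 F [ 1.2  0.3 -0.1] tilt [-0.006  0.004 -1.   ]
top
(array([379.2, 141.5]), 774.6, -205.1, 46.9, 94)
(array([213.4, 151.4]), 740.7, 335.5, 47.3, 164)
(array([405.1, 192.7]), 599.7, -279.7, 67.3, 296)
(array([209.2, 196.1]), 592.0, 342.1, 44.0, 103)
(array([264.8, 238.3]), 457.4, 165.6, 60.4, 256)
(array([371.6, 261.6]), 383.1, -163.5, 52.3, 221)
scene
(array([267.1, 174.4]), 600.5, -275.2, 64.6, 123)
(array([368.8, 240.4]), 459.1, 169.5, 57.1, 162)
(array([311.2, 289.1]), 685.5, 260.9, 47.2, 219)
(array([360.7, 301.1]), 593.7, 346.3, 41.2, 110)
```

>>> {"name": "move_arm", "arguments": {"linear": [[0,0,-4],[-2,0,-8],[-6,0,-9],[-10,1,-9],[-14,2,-9],[-18,4,-9],[-22,6,-9],[-26,7,-9]], "twist": [0,0,0,0,0,0,0,0]}}

```text
t: 7.27
ee_pos: [0.5729, -0.1721, 0.2081]
orientation: [[-0.002, 1.0, 0.004], [1.0, 0.002, 0.005], [0.005, 0.004, -1.0]]
wrist_force: [1.8, 1.6, 0.6]
finger_gap: 1.004
```

```bash
python3 go.py .5997 -.2797 .06 90;  python3 - <<'E'
from h import *
s=snap('top','t3.png'); [print(r) for r in rings(s)]
hsv=cv2.cvtColor(s['color'],cv2.COLOR_BGR2HSV)
cv2.imwrite('pics/c7.png',cv2.resize(s['color'][200:260,290:370],None,fx=8,fy=8,interpolation=0))
E
```

```text
t 7.3 pos [ 572.9 -172.1  208.1] yaw 90.1 lin cm [-10.85   2.6   14.76] twist 0.002 gap 1.004 F [1.8 1.6 0.6] tilt [ 0.004  0.005 -1.   ]
(array([379.1, 140.9]), 778.8, -205.5, 49.8, 113)
(array([213.4, 151.4]), 740.7, 335.5, 47.3, 164)
(array([129.3, 161.4]), 704.3, 612.5, 84.2, 68)
(array([209.3, 196.2]), 592.0, 342.1, 44.1, 107)
(array([292.4, 224.6]), 499.4, 80.3, 51.9, 174)
(array([264.9, 238.3]), 457.6, 165.0, 60.7, 259)
(array([369.8, 261.7]), 382.5, -161.7, 50.8, 172)
```

View pics/c7.png

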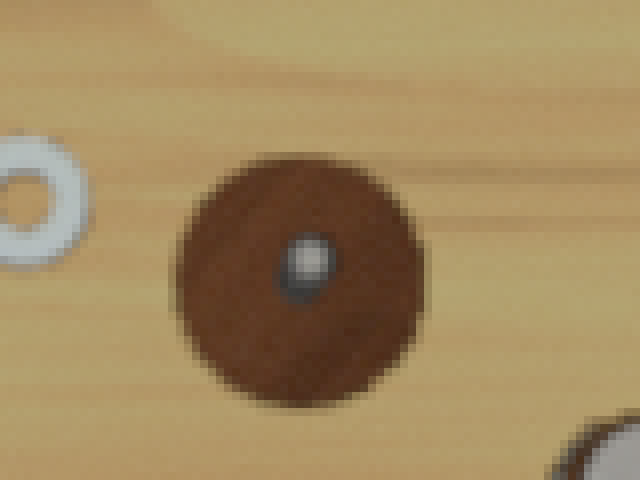

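```bash
python3 - <<'E'
from h import *
s=snap('top'); print(ray(s,327.06,234.6,.012),ray(s,328.4,231.6,.075))
hsv=cv2.cvtColor(s['color'],cv2.COLOR_BGR2HSV)
m=((hsv[...,2]<125)); mm=np.zeros_like(m);mm[212:258,305:350]=m[212:258,305:350]
p,c=worldpts(s,mm,.012);print(cv2.fitEllipse((p*1000).astype(np.float32)))
g=s['color'].astype(int).sum(2)
E
```

```text
[ 0.46768562 -0.02761235  0.012     ] [ 0.46892699 -0.02825952  0.075     ]
((467.4410705566406, -27.757665634155273), (94.42871856689453, 95.88941192626953), 69.44921875)
```

>>> {"name": "move_arm", "arguments": {"linear": [[-2,0.5,0],[-5,1,0],[-8,2,2],[-10.8,2.6,4],[-10.8,2.6,7],[-10.8,2.6,10],[-10.8,2.6,11],[-10.8,2.6,11]], "twist": [0,0,0,0,0,0,0,0]}}

```text
t: 8.03
ee_pos: [0.5941, -0.2872, 0.0933]
orientation: [[0.011, 1.0, -0.005], [1.0, -0.011, 0.004], [0.004, -0.005, -1.0]]
wrist_force: [0.3, 0.3, 0.2]
finger_gap: 1.0
```

```bash
python3 go.py .5997 -.2797 -.003 90
```

```text
t 8.0 pos [ 594.1 -287.2   93.3] yaw 89.4 lin cm [0.72 0.6  9.63] twist -0.011 gap 1.0 F [0.3 0.3 0.2] tilt [-0.005  0.004 -1.   ]
```

>>> {"name": "move_arm", "arguments": {"linear": [[0.7,0.6,1],[0.7,0.6,2],[0.7,0.6,4],[0.7,0.6,6],[0.7,0.6,7],[0.7,0.6,7],[0.7,0.6,7],[0.7,0.6,7]], "twist": [-0.01,-0.01,-0.01,-0.01,-0.01,-0.01,-0.01,-0.01]}}

```text
t: 8.7
ee_pos: [0.6011, -0.2801, 0.0247]
orientation: [[0.0, 1.0, -0.002], [1.0, -0.0, 0.003], [0.003, -0.002, -1.0]]
wrist_force: [0.7, -0.4, -0.5]
finger_gap: 1.002
```

```bash
python3 go.py .5997 -.2797 -.003 90
```

```text
t 8.7 pos [ 601.1 -280.1   24.7] yaw 90.0 lin cm [ 0.03 -0.13  2.77] twist -0.0 gap 1.002 F [ 0.7 -0.4 -0.5] tilt [-0.002  0.003 -1.   ]
```

>>> {"name": "move_arm", "arguments": {"linear": [[0,-0.1,0.5],[0,-0.1,1],[0,-0.1,1.5],[0,-0.1,2],[0,-0.1,2.5],[0,-0.1,2.7],[0,-0.1,2.7],[0,-0.1,2.7]], "twist": [0,0,0,0,0,0,0,0]}}

```text
t: 9.37
ee_pos: [0.6, -0.28, -0.0025]
orientation: [[0.0, 1.0, -0.002], [1.0, -0.0, 0.003], [0.003, -0.002, -1.0]]
wrist_force: [-0.1, 0.3, 0.5]
finger_gap: 0.998
```

>>> {"name": "move_arm", "arguments": {"linear": [[0,0,0],[0,0,0],[0,0,0],[0,0,0],[0,0,0],[0,0,0],[0,0,0],[0,0,0]], "twist": [0,0,0,0,0,0,0,0], "claw": 0.4}}

```text
t: 10.03
ee_pos: [0.6004, -0.2802, -0.002]
orientation: [[0.0, 1.0, -0.002], [1.0, -0.0, 0.003], [0.003, -0.002, -1.0]]
wrist_force: [0.3, -0.6, 4.0]
finger_gap: 0.762
```

```bash
python3 go.py .5997 -.2797 -.003 90
```

```text
t 10.0 pos [ 600.4 -280.2   -2. ] yaw 90.0 lin cm [ 0.04 -0.07  0.1 ] twist -0.0 gap 0.762 F [ 0.3 -0.6  4. ] tilt [-0.002  0.003 -1.   ]
```

>>> {"name": "move_arm", "arguments": {"linear": [[0,0,0],[0,0,-0.5],[0,0,-1.5],[0,0,-4],[0,0,-7],[0,0,-11],[0,0,-15],[0,0,-18]], "twist": [0,0,0,0,0,0,0,0], "claw": -1}}

```text
t: 10.7
ee_pos: [0.6014, -0.2808, 0.1821]
orientation: [[0.0, 1.0, 0.002], [1.0, -0.0, 0.002], [0.002, 0.002, -1.0]]
wrist_force: [0.8, 0.3, 0.6]
finger_gap: 0.761
```

```bash
python3 go.py .468 -.0278 .18 90; python3 - <<'E'
from h import *
a=snap('scene','s4.png')['color']
cv2.imwrite('pics/c8.png',cv2.resize(a[60:260,200:440],None,fx=3,fy=3))
E
```

```text
t 10.7 pos [ 601.4 -280.8  182.1] yaw 90.0 lin cm [ 25.3  -13.35   0.24] twist -0.0 gap 0.761 F [0.8 0.3 0.6] tilt [ 0.002  0.002 -1.   ]
```

View pics/c8.png

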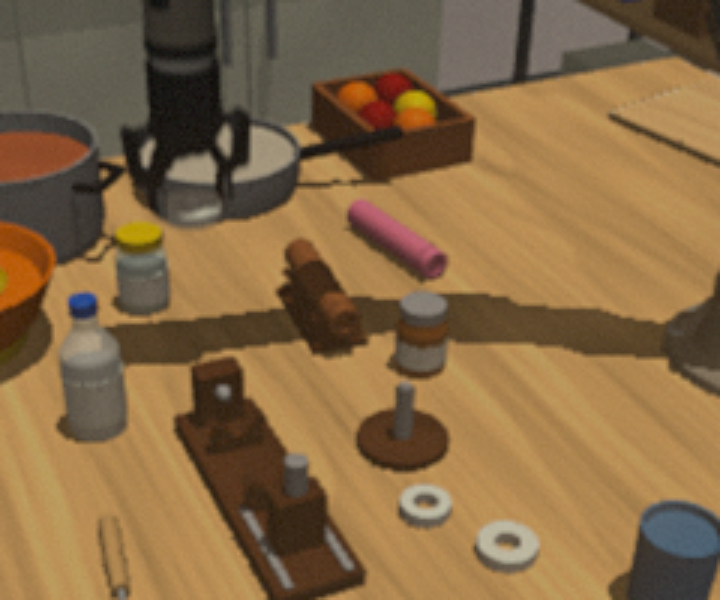

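>>> {"name": "move_arm", "arguments": {"linear": [[3,-1.5,0],[7,-3.5,0],[11,-5.5,0],[15,-8,0],[19,-10,1],[23,-12,2],[25,-13.3,3],[25.3,-13.3,3.5]], "twist": [0,0,0,0,0,0,0,0]}}

```text
t: 11.42
ee_pos: [0.4674, -0.0228, 0.1504]
orientation: [[-0.008, 1.0, 0.006], [1.0, 0.008, -0.001], [-0.001, 0.006, -1.0]]
wrist_force: [0.3, 0.4, -0.7]
finger_gap: 0.768
```

```bash
python3 go.py .468 -.0278 .1 90
```

```text
t 11.4 pos [467.4 -22.8 150.4] yaw 90.5 lin cm [-0.49  0.02  5.04] twist 0.008 gap 0.768 F [ 0.3  0.4 -0.7] tilt [ 0.006 -0.001 -1.   ]
```

>>> {"name": "move_arm", "arguments": {"linear": [[-0.5,0,1],[-0.5,0,2],[-0.5,0,3.5],[-0.5,0,4.8],[-0.5,0,5.5],[-0.5,0,5.9],[-0.5,0,5.9],[-0.5,0,5.9]], "twist": [0.008,0.008,0.008,0.008,0.008,0.008,0.008,0.008]}}

```text
t: 12.08
ee_pos: [0.4683, -0.0284, 0.0915]
orientation: [[0.001, 1.0, 0.007], [1.0, -0.001, -0.001], [-0.001, 0.007, -1.0]]
wrist_force: [0.1, -0.1, -0.5]
finger_gap: 0.764
```

```bash
python3 go.py .468 -.0278 .082 90; python3 - <<'E'
from h import *
a=snap('scene','s5.png')['color']
cv2.imwrite('pics/c9.png',cv2.resize(a[150:230,280:390],None,fx=7,fy=7))
E
python3 go.py .468 -.0278 .082 90
```

```text
t 12.1 pos [468.3 -28.4  91.5] yaw 89.9 lin cm [ 0.07 -0.04  0.95] twist -0.001 gap 0.764 F [ 0.1 -0.1 -0.5] tilt [ 0.007 -0.001 -1.   ]
t 12.1 pos [468.5 -28.3  91.8] yaw 89.9 lin cm [ 0.05 -0.06  0.98] twist -0.001 gap 0.763 F [0.4 0.1 0.4] tilt [ 0.007 -0.001 -1.   ]
```

View pics/c9.png

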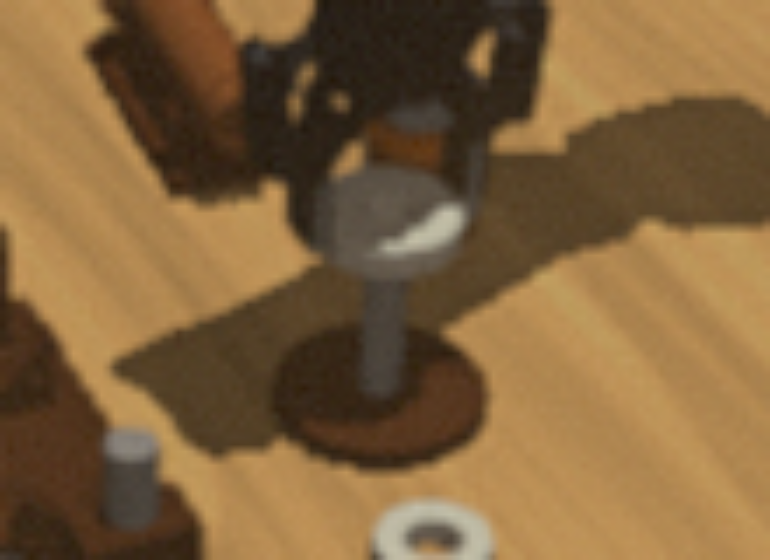

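>>> {"name": "move_arm", "arguments": {"linear": [[0.05,-0.05,0.3],[0.05,-0.05,0.6],[0.05,-0.05,0.9],[0.05,-0.05,1.2],[0.05,-0.05,1.5],[0.05,-0.05,1.8],[0.05,-0.05,2.1],[0.05,-0.05,2.4]], "twist": [0,0,0,0,0,0,0,0]}}

```text
t: 12.8
ee_pos: [0.4682, -0.0278, 0.0675]
orientation: [[0.001, 1.0, 0.007], [1.0, -0.001, -0.001], [-0.001, 0.007, -1.0]]
wrist_force: [-0.3, -0.4, -0.8]
finger_gap: 0.768
```

```bash
python3 go.py .468 -.0278 .012 90
```

```text
t 12.8 pos [468.2 -27.8  67.5] yaw 90.0 lin cm [ 0.   -0.06  5.55] twist -0.001 gap 0.768 F [-0.3 -0.4 -0.8] tilt [ 0.007 -0.001 -1.   ]
```

>>> {"name": "move_arm", "arguments": {"linear": [[0,0,0.7],[0,0,1.4],[0,0,2.1],[0,0,2.8],[0,0,3.5],[0,0,4.2],[0,0,4.9],[0,0,5.5]], "twist": [0,0,0,0,0,0,0,0]}}

```text
t: 13.47
ee_pos: [0.4684, -0.0278, 0.0116]
orientation: [[0.001, 1.0, 0.007], [1.0, -0.001, -0.001], [-0.001, 0.007, -1.0]]
wrist_force: [-0.1, 0.1, -1.3]
finger_gap: 0.764
```

```bash
python3 go.py .468 -.0278 .012 90
```

```text
t 13.5 pos [468.4 -27.8  11.6] yaw 90.0 lin cm [ 0.   -0.04 -0.04] twist -0.001 gap 0.764 F [-0.1  0.1 -1.3] tilt [ 0.007 -0.001 -1.   ]
```

>>> {"name": "move_arm", "arguments": {"linear": [[0,0,0],[0,0,0],[0,0,0],[0,0,0],[0,0,-0.5],[0,0,-4],[0,0,-8],[0,0,-12]], "twist": [0,0,0,0,0,0,0,0], "claw": 1}}

```text
t: 14.13
ee_pos: [0.4667, -0.0274, 0.1331]
orientation: [[0.0, 1.0, 0.005], [1.0, -0.0, -0.0], [-0.0, 0.005, -1.0]]
wrist_force: [1.7, -1.5, 1.2]
finger_gap: 1.0
```

```bash
python3 go.py .4575 .1652 .12 90; python3 - <<'E'
from h import *
a=snap('scene','s6.png')['color']
cv2.imwrite('pics/c10.png',cv2.resize(a[150:260,280:410],None,fx=6,fy=5.4))
s=snap('top');[print(r) for r in rings(s)]
E
```

```text
t 14.1 pos [466.7 -27.4 133.1] yaw 90.0 lin cm [19.26 -0.93  1.29] twist -0.0 gap 1.0 F [ 1.7 -1.5  1.2] tilt [ 0.005 -0.    -1.   ]
(array([379.2, 141.5]), 775.5, -205.0, 37.4, 71)
(array([213.4, 151.4]), 740.7, 335.5, 47.3, 164)
(array([209.2, 196.1]), 591.9, 341.9, 43.9, 101)
(array([292.5, 224.6]), 499.8, 80.2, 51.9, 171)
(array([264.8, 238.3]), 457.4, 165.6, 60.4, 256)
(array([320.3, 236.4]), 461.6, -10.0, 51.5, 77)
```

View pics/c10.png

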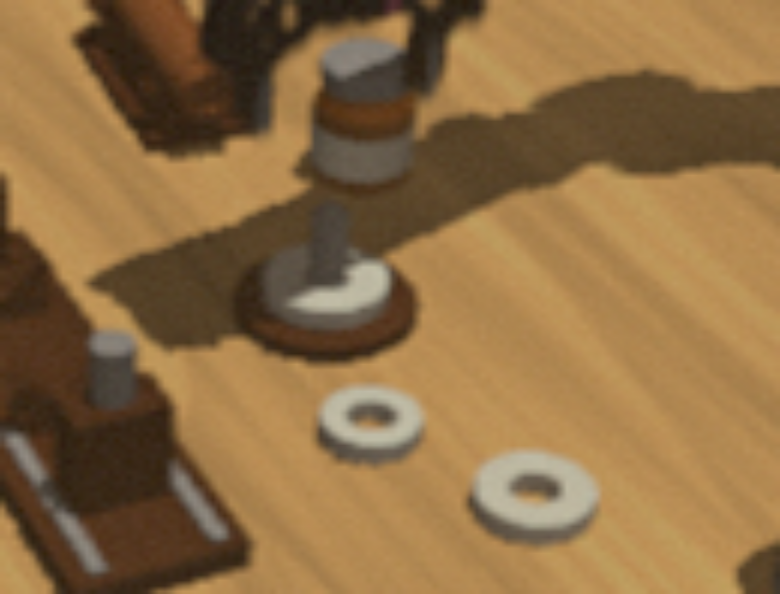

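>>> {"name": "move_arm", "arguments": {"linear": [[3,0,0],[7,0,0],[11,-0.5,0],[15,-0.9,0],[18,-0.9,2],[19.3,-0.9,4],[19.3,-0.9,6],[19.3,-0.9,8]], "twist": [0,0,0,0,0,0,0,0]}}

```text
t: 14.9
ee_pos: [0.4654, 0.167, 0.0573]
orientation: [[-0.002, 1.0, 0.021], [1.0, 0.002, -0.002], [-0.002, 0.021, -1.0]]
wrist_force: [-0.2, -0.0, 0.6]
finger_gap: 0.994
```

```bash
python3 go.py .4575 .1654 .0 90
```

```text
t 14.9 pos [465.4 167.   57.3] yaw 90.1 lin cm [-0.15 -0.91  5.71] twist 0.002 gap 0.994 F [-0.2 -0.   0.6] tilt [ 0.021 -0.002 -1.   ]
```

>>> {"name": "move_arm", "arguments": {"linear": [[-0.15,-0.9,1],[-0.15,-0.9,2],[-0.15,-0.9,3],[-0.15,-0.9,3.2],[-0.15,-0.9,3.2],[-0.15,-0.9,3.2],[-0.15,-0.9,3.2],[-0.15,-0.9,3.2]], "twist": [0,0,0,0,0,0,0,0]}}

```text
t: 15.57
ee_pos: [0.4579, 0.1656, 0.0258]
orientation: [[-0.002, 1.0, 0.023], [1.0, 0.002, -0.002], [-0.002, 0.023, -1.0]]
wrist_force: [0.8, -0.3, -0.5]
finger_gap: 1.0
```

```bash
python3 go.py .4575 .1654 .0 90
```

```text
t 15.6 pos [457.9 165.6  25.8] yaw 90.1 lin cm [-0.02 -0.1   2.57] twist 0.002 gap 1.0 F [ 0.8 -0.3 -0.5] tilt [ 0.023 -0.002 -1.   ]
```

>>> {"name": "move_arm", "arguments": {"linear": [[0,-0.1,0.5],[0,-0.1,1],[0,-0.1,1.5],[0,-0.1,2],[0,-0.1,2.4],[0,-0.1,2.5],[0,-0.1,2.5],[0,-0.1,2.5]], "twist": [0,0,0,0,0,0,0,0]}}

```text
t: 16.23
ee_pos: [0.4575, 0.1656, 0.0007]
orientation: [[-0.002, 1.0, 0.023], [1.0, 0.002, -0.002], [-0.002, 0.023, -1.0]]
wrist_force: [0.5, -0.4, -0.2]
finger_gap: 1.005
```

>>> {"name": "move_arm", "arguments": {"linear": [[0,0,0],[0,0,0],[0,0,0],[0,0,0],[0,0,0],[0,0,0],[0,0,0],[0,0,0]], "twist": [0,0,0,0,0,0,0,0], "claw": 0.2}}

```text
t: 16.9
ee_pos: [0.4576, 0.1657, 0.0015]
orientation: [[-0.002, 1.0, 0.023], [1.0, 0.002, -0.002], [-0.002, 0.023, -1.0]]
wrist_force: [-1.8, -0.9, 6.7]
finger_gap: 0.69
```

```bash
python3 go.py .4575 .1654 .0 90
```

```text
t 16.9 pos [457.6 165.7   1.5] yaw 90.1 lin cm [-0.03 -0.01  0.15] twist 0.002 gap 0.69 F [-1.8 -0.9  6.7] tilt [ 0.023 -0.002 -1.   ]
```

Gripped ring b (gap 0.69). Lift.

>>> {"name": "move_arm", "arguments": {"linear": [[0,0,0],[0,0,-0.3],[0,0,-1],[0,0,-3],[0,0,-6],[0,0,-9],[0,0,-12],[0,0,-12]], "twist": [0,0,0,0,0,0,0,0], "claw": -1}}

```text
t: 17.57
ee_pos: [0.4585, 0.168, 0.1273]
orientation: [[-0.002, 0.999, 0.034], [1.0, 0.002, 0.001], [0.001, 0.034, -0.999]]
wrist_force: [0.6, -0.2, 0.3]
finger_gap: 0.686
```

```bash
python3 go.py .468 -.0278 .12 90
```

```text
t 17.6 pos [458.5 168.  127.3] yaw 90.1 lin cm [-19.59   0.88   0.74] twist 0.002 gap 0.686 F [ 0.6 -0.2  0.3] tilt [ 0.034  0.001 -0.999]
```

>>> {"name": "move_arm", "arguments": {"linear": [[-4,-1,0],[-8,-3,0],[-12,-4,0],[-16,-5,0],[-19,-5,0],[-19.6,-4,0],[-19.6,-1.5,0],[-19.6,1,0]], "twist": [0,0,0,0,0,0,0,0]}}

```text
t: 18.23
ee_pos: [0.469, -0.0292, 0.1273]
orientation: [[0.001, 0.999, 0.034], [1.0, -0.001, 0.0], [0.0, 0.034, -0.999]]
wrist_force: [0.2, 0.6, 0.1]
finger_gap: 0.686
```

```bash
python3 go.py .468 -.0278 .1 90
```

```text
t 18.2 pos [469.  -29.2 127.3] yaw 90.0 lin cm [ 0.14 -0.19  2.73] twist -0.001 gap 0.686 F [0.2 0.6 0.1] tilt [ 0.034  0.    -0.999]
```

>>> {"name": "move_arm", "arguments": {"linear": [[0.1,0,0],[0.1,-0.1,0],[0.1,-0.1,0],[0.1,-0.1,0],[0.1,-0.2,0],[0.1,-0.2,0.5],[0.1,-0.2,1.5],[0.1,-0.2,3]], "twist": [0,0,0,0,0,0,0,0]}}

```text
t: 18.9
ee_pos: [0.4687, -0.0283, 0.0974]
orientation: [[0.001, 0.999, 0.036], [1.0, -0.001, -0.0], [-0.0, 0.036, -0.999]]
wrist_force: [0.2, -0.2, -0.5]
finger_gap: 0.686
```

```bash
python3 go.py .468 -.0278 .095 90
```

```text
t 18.9 pos [468.7 -28.3  97.4] yaw 90.0 lin cm [ 0.05 -0.08  0.23] twist -0.001 gap 0.686 F [ 0.2 -0.2 -0.5] tilt [ 0.036 -0.    -0.999]
```

```bash
python3 go.py .4682 -.0278 .075 90; python3 go.py .4682 -.0278 .0295 90
```

```text
t 18.9 pos [468.7 -28.3  97.4] yaw 90.0 lin cm [ 0.05 -0.13  2.23] twist -0.001 gap 0.686 F [ 0.2 -0.2 -0.5] tilt [ 0.036 -0.    -0.999]
t 18.9 pos [468.7 -28.3  97.4] yaw 90.0 lin cm [ 0.05 -0.29  6.78] twist -0.001 gap 0.686 F [ 0.2 -0.2 -0.5] tilt [ 0.036 -0.    -0.999]
```

>>> {"name": "move_arm", "arguments": {"linear": [[0.05,-0.06,0.3],[0.05,-0.07,0.6],[0.05,-0.08,0.9],[0.05,-0.09,1.2],[0.05,-0.1,1.5],[0.05,-0.12,1.9],[0.05,-0.13,2.3],[0.05,-0.15,2.7]], "twist": [0,0,0,0,0,0,0,0]}}

```text
t: 19.57
ee_pos: [0.4683, -0.0279, 0.0701]
orientation: [[0.001, 0.999, 0.037], [1.0, -0.001, -0.001], [-0.0, 0.037, -0.999]]
wrist_force: [0.2, 0.6, 0.2]
finger_gap: 0.685
```

```bash
python3 go.py .4682 -.0278 .0295 90
```

```text
t 19.6 pos [468.3 -27.9  70.1] yaw 90.0 lin cm [ 0.01 -0.16  4.06] twist -0.001 gap 0.685 F [0.2 0.6 0.2] tilt [ 0.037 -0.001 -0.999]
```

>>> {"name": "move_arm", "arguments": {"linear": [[0,0,0.5],[0,-0.02,1],[0,-0.04,1.5],[0,-0.06,2],[0,-0.1,2.6],[0,-0.13,3.2],[0,-0.15,3.7],[0,-0.16,4]], "twist": [0,0,0,0,0,0,0,0]}}

```text
t: 20.23
ee_pos: [0.4677, -0.0279, 0.0292]
orientation: [[0.001, 0.999, 0.036], [1.0, -0.001, -0.0], [-0.0, 0.036, -0.999]]
wrist_force: [-0.3, 0.3, -0.6]
finger_gap: 0.687
```

```bash
python3 go.py .4682 -.0278 .0295 90
```

```text
t 20.2 pos [467.7 -27.9  29.2] yaw 89.9 lin cm [ 0.01  0.05 -0.02] twist -0.001 gap 0.687 F [-0.3  0.3 -0.6] tilt [ 0.036 -0.    -0.999]
```

>>> {"name": "move_arm", "arguments": {"linear": [[0,0,0],[0,0,0],[0,0,0],[0,0,0],[0,0,-1],[0,0,-3],[0,0,-5],[0,0,-7]], "twist": [0,0,0,0,0,0,0,0], "claw": 1}}

```text
t: 20.9
ee_pos: [0.4652, -0.0277, 0.1008]
orientation: [[0.001, 0.999, 0.036], [1.0, -0.001, -0.0], [-0.0, 0.036, -0.999]]
wrist_force: [0.2, 0.8, -0.2]
finger_gap: 1.002
```

```bash
python3 go.py .4995 .080 .12 90; python3 - <<'E'
from h import *
a=snap('scene','s7.png')['color']
cv2.imwrite('pics/c11.png',cv2.resize(a[150:260,280:410],None,fx=6,fy=5.4))
s=snap('top');[print(r) for r in rings(s)]
E
```

```text
t 20.9 pos [465.2 -27.7 100.8] yaw 90.0 lin cm [10.77  3.49 -1.8 ] twist -0.001 gap 1.002 F [ 0.2  0.8 -0.2] tilt [ 0.036 -0.    -0.999]
(array([379.3, 141.6]), 771.2, -203.3, 43.9, 77)
(array([213.4, 151.4]), 740.5, 335.3, 47.1, 163)
(array([209.2, 196.2]), 591.8, 342.0, 44.0, 102)
(array([292.4, 224.6]), 499.4, 80.3, 51.9, 173)
```

View pics/c11.png

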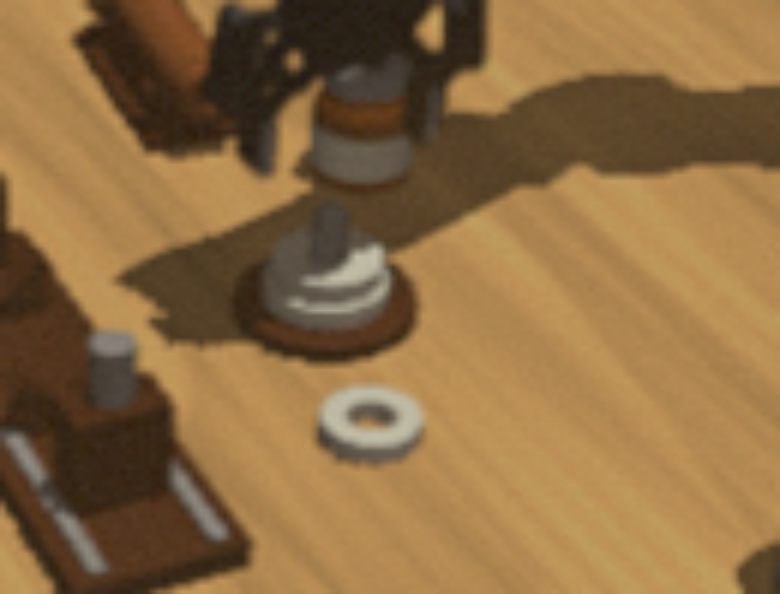

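>>> {"name": "move_arm", "arguments": {"linear": [[1,1,0],[3,2,0],[6,3,0],[9,3.3,0],[10.7,3.3,0],[10.8,3.3,2],[10.8,3.2,4],[10.8,3,7]], "twist": [0,0,0,0,0,0,0,0]}}

```text
t: 21.67
ee_pos: [0.5031, 0.0811, 0.0351]
orientation: [[0.0, 0.999, 0.048], [1.0, -0.0, -0.001], [-0.001, 0.048, -0.999]]
wrist_force: [0.7, -0.7, 0.4]
finger_gap: 0.995
```

```bash
python3 go.py .4995 .0803 .006 90
```

```text
t 21.7 pos [503.1  81.1  35.1] yaw 90.0 lin cm [-0.08 -0.5   2.89] twist -0.0 gap 0.995 F [ 0.7 -0.7  0.4] tilt [ 0.048 -0.001 -0.999]
```

>>> {"name": "move_arm", "arguments": {"linear": [[0,0,0],[0,0,0],[0,0,0],[0,0,0],[0,0,0],[0,0,0],[0,0,-4],[0,0,-8]], "twist": [0,0,0,0,0,0,0,0]}}

```text
t: 22.33
ee_pos: [0.4971, 0.0807, 0.1144]
orientation: [[-0.0, 0.999, 0.042], [1.0, 0.0, -0.001], [-0.001, 0.042, -0.999]]
wrist_force: [1.6, -0.4, 1.0]
finger_gap: 1.003
```

```bash
python3 go.py .4995 .0803 .02 90
```

```text
t 22.3 pos [497.1  80.7 114.4] yaw 90.0 lin cm [-0.04 -0.16  9.44] twist 0.0 gap 1.003 F [ 1.6 -0.4  1. ] tilt [ 0.042 -0.001 -0.999]
```

>>> {"name": "move_arm", "arguments": {"linear": [[0,0,0],[0,0,0],[0,0,0],[0,0,0],[0,-0.1,0],[0,-0.1,4],[0,-0.1,8],[0,-0.1,8]], "twist": [0,0,0,0,0,0,0,0]}}

```text
t: 23.0
ee_pos: [0.493, 0.0791, 0.0272]
orientation: [[-0.001, 1.0, 0.027], [1.0, 0.001, -0.002], [-0.002, 0.027, -1.0]]
wrist_force: [-1.7, -0.5, -0.6]
finger_gap: 0.998
```

```bash
python3 go.py .4995 .0803 .006 90
```

```text
t 23.0 pos [493.   79.1  27.2] yaw 90.0 lin cm [0.12 0.59 2.13] twist 0.001 gap 0.998 F [-1.7 -0.5 -0.6] tilt [ 0.027 -0.002 -1.   ]
```

>>> {"name": "move_arm", "arguments": {"linear": [[0.1,0.3,-2],[0.1,0.3,-4],[0.1,0.3,-6],[0.1,0.3,-8],[0.1,0.5,-8],[0.1,0.5,-4],[0.1,0.5,0],[0.1,0.5,0]], "twist": [0,0,0,0,0,0,0,0]}}

```text
t: 23.67
ee_pos: [0.4922, 0.0787, 0.0215]
orientation: [[-0.001, 1.0, 0.013], [1.0, 0.001, -0.004], [-0.004, 0.013, -1.0]]
wrist_force: [-1.0, -1.0, -0.2]
finger_gap: 0.998
```

```bash
python3 go.py .4995 .0803 .006 90
```

```text
t 23.7 pos [492.2  78.7  21.5] yaw 90.1 lin cm [0.17 0.71 1.56] twist 0.001 gap 0.998 F [-1.  -1.  -0.2] tilt [ 0.013 -0.004 -1.   ]
```

>>> {"name": "move_arm", "arguments": {"linear": [[0.15,0.7,0],[0.15,0.7,0],[0.15,0.7,0.5],[0.15,0.7,1],[0.15,0.7,1.5],[0.15,0.7,1.9],[0.15,0.7,1.9],[0.15,0.7,1.9]], "twist": [0,0,0,0,0,0,0,0]}}

```text
t: 24.33
ee_pos: [0.4992, 0.0801, 0.0026]
orientation: [[-0.001, 1.0, 0.013], [1.0, 0.001, -0.004], [-0.004, 0.013, -1.0]]
wrist_force: [0.4, 1.0, -0.1]
finger_gap: 0.999
```

>>> {"name": "move_arm", "arguments": {"linear": [[0,0,0],[0,0,0],[0,0,0],[0,0,0],[0,0,0],[0,0,0],[0,0,0],[0,0,0]], "twist": [0,0,0,0,0,0,0,0], "claw": 0}}

```text
t: 25.0
ee_pos: [0.4994, 0.0801, 0.0032]
orientation: [[-0.001, 1.0, 0.013], [1.0, 0.001, -0.005], [-0.005, 0.013, -1.0]]
wrist_force: [-2.2, -0.4, 4.2]
finger_gap: 0.6
```

```bash
python3 go.py .4995 .0803 .006 90
```

```text
t 25.0 pos [499.4  80.1   3.2] yaw 90.1 lin cm [ 0.02  0.01 -0.28] twist 0.001 gap 0.6 F [-2.2 -0.4  4.2] tilt [ 0.013 -0.005 -1.   ]
```

Lift smoothly and carry over the post.

>>> {"name": "move_arm", "arguments": {"linear": [[0,0,0],[0,0,-0.5],[0,0,-2],[0,0,-4],[0,0,-6],[0,0,-8],[0,0,-10],[0,0,-11.5]], "twist": [0,0,0,0,0,0,0,0], "claw": -1}}

```text
t: 25.67
ee_pos: [0.4983, 0.0809, 0.1201]
orientation: [[-0.001, 1.0, 0.015], [1.0, 0.001, -0.005], [-0.005, 0.015, -1.0]]
wrist_force: [-0.3, -1.1, -0.4]
finger_gap: 0.59
```

```bash
python3 go.py .468 -.0278 .1 90
```

```text
t 25.7 pos [498.3  80.9 120.1] yaw 90.1 lin cm [-10.85  -3.08   2.01] twist 0.001 gap 0.59 F [-0.3 -1.1 -0.4] tilt [ 0.015 -0.005 -1.   ]
```

>>> {"name": "move_arm", "arguments": {"linear": [[-2,-0.5,0],[-4,-1,0],[-6,-2,0],[-8,-2.5,0.5],[-10,-3,1],[-10.8,-3.1,1.5],[-10.8,-3.1,2],[-10.8,-3.1,2]], "twist": [0,0,0,0,0,0,0,0]}}

```text
t: 26.33
ee_pos: [0.4674, -0.0267, 0.0994]
orientation: [[-0.001, 1.0, 0.014], [1.0, 0.001, -0.004], [-0.004, 0.014, -1.0]]
wrist_force: [0.5, 1.6, 0.7]
finger_gap: 0.592
```

```bash
python3 go.py .468 -.0278 .075 90; python3 - <<'E'
from h import *
a=snap('scene','s8.png')['color']
cv2.imwrite('pics/c12.png',cv2.resize(a[150:260,280:410],None,fx=6,fy=5.4))
E
```

```text
t 26.3 pos [467.4 -26.7  99.4] yaw 90.0 lin cm [-0.1   0.03  2.44] twist 0.001 gap 0.592 F [0.5 1.6 0.7] tilt [ 0.014 -0.004 -1.   ]
```

View pics/c12.png

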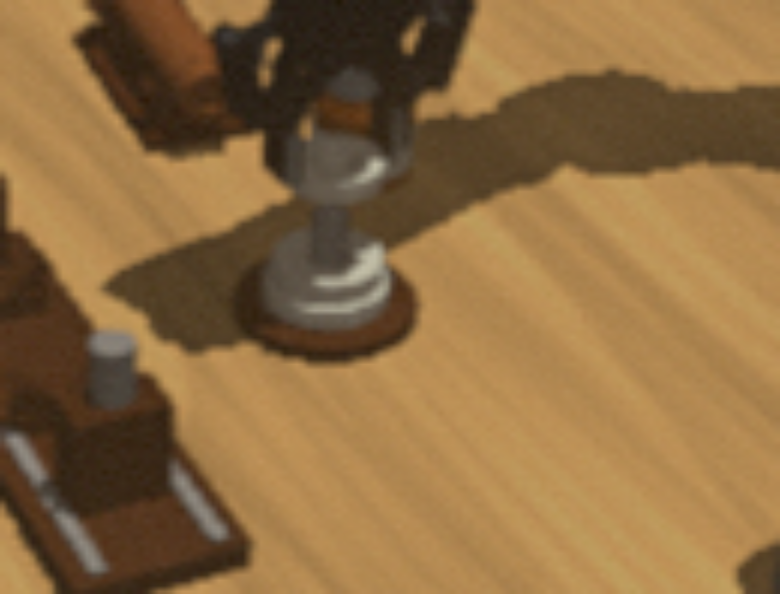

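>>> {"name": "move_arm", "arguments": {"linear": [[-0.1,0.03,0.3],[-0.1,0.02,0.7],[-0.1,0.01,1.1],[-0.1,0,1.5],[-0.1,0,1.9],[-0.1,0,2.3],[-0.1,0,2.7],[-0.1,0,3.1]], "twist": [0,0,0,0,0,0,0,0]}}

```text
t: 27.05
ee_pos: [0.4683, -0.0271, 0.0683]
orientation: [[-0.002, 1.0, 0.014], [1.0, 0.002, -0.003], [-0.003, 0.014, -1.0]]
wrist_force: [0.3, -0.6, -0.6]
finger_gap: 0.596
```

```bash
python3 go.py .468 -.0278 .0455 90
```

```text
t 27.1 pos [468.3 -27.1  68.3] yaw 90.1 lin cm [-0.07 -0.06  2.28] twist 0.002 gap 0.596 F [ 0.3 -0.6 -0.6] tilt [ 0.014 -0.003 -1.   ]
```

>>> {"name": "move_arm", "arguments": {"linear": [[0,0,0.4],[-0.05,-0.02,0.8],[-0.05,-0.03,1.2],[-0.05,-0.04,1.6],[-0.05,-0.05,1.9],[-0.05,-0.05,2.1],[-0.05,-0.05,2.25],[-0.05,-0.05,2.25]], "twist": [0,0,0,0,0,0,0,0]}}

```text
t: 27.72
ee_pos: [0.4679, -0.0276, 0.0456]
orientation: [[-0.002, 1.0, 0.014], [1.0, 0.003, -0.003], [-0.003, 0.014, -1.0]]
wrist_force: [-0.2, 0.9, 0.4]
finger_gap: 0.595
```

>>> {"name": "move_arm", "arguments": {"linear": [[0,0,0],[0,0,0],[0,0,0],[0,0,0],[0,0,-1],[0,0,-3],[0,0,-5],[0,0,-6]], "twist": [0,0,0,0,0,0,0,0], "claw": 1}}

```text
t: 28.38
ee_pos: [0.4685, -0.0272, 0.1082]
orientation: [[-0.003, 1.0, 0.017], [1.0, 0.003, -0.004], [-0.004, 0.017, -1.0]]
wrist_force: [0.3, 0.8, 0.7]
finger_gap: 1.004
```

```bash
python3 go.py .592 .342 .1 90; python3 - <<'E'
from h import *
a=snap('scene','s9.png')['color']
cv2.imwrite('pics/c13.png',cv2.resize(a[150:260,280:410],None,fx=6,fy=5.4))
s=snap('top');[print(r) for r in rings(s)]
E
```

```text
t 28.4 pos [468.5 -27.2 108.2] yaw 90.1 lin cm [36.89 12.43  0.9 ] twist 0.003 gap 1.004 F [0.3 0.8 0.7] tilt [ 0.017 -0.004 -1.   ]
(array([379.2, 141.7]), 773.2, -206.2, 41.3, 77)
(array([213.4, 151.4]), 740.7, 335.5, 47.3, 164)
(array([209.2, 196.2]), 591.9, 341.9, 43.9, 102)
```

View pics/c13.png

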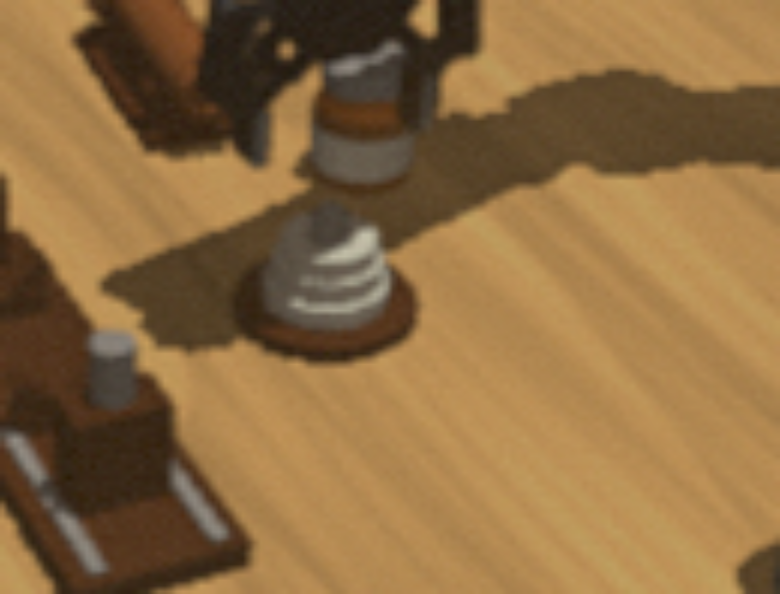

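>>> {"name": "move_arm", "arguments": {"linear": [[3,0,-2],[7,0,-3],[11,1,-3],[15,2,-3],[19,3,-3],[23,5,-3],[27,7,-3],[31,9,-3]], "twist": [0,0,0,0,0,0,0,0]}}

```text
t: 29.15
ee_pos: [0.5535, 0.276, 0.1368]
orientation: [[-0.002, 1.0, 0.017], [1.0, 0.002, -0.005], [-0.005, 0.017, -1.0]]
wrist_force: [0.8, 0.6, -0.5]
finger_gap: 1.005
```

```bash
python3 go.py .592 .342 .05 90;python3 - <<'E'
from h import *
s=snap('top');[print(r) for r in rings(s)]
E
```

```text
t 29.1 pos [553.5 276.  136.8] yaw 90.1 lin cm [6.63 3.71 8.71] twist 0.002 gap 1.005 F [ 0.8  0.6 -0.5] tilt [ 0.017 -0.005 -1.   ]
(array([379.8, 140.4]), 785.7, -209.9, 60.4, 147)
(array([213.4, 151.3]), 740.7, 335.5, 47.3, 162)
(array([129.4, 161.7]), 704.3, 612.5, 84.2, 67)
(array([328.5, 232.1]), 469.9, -28.4, 67.1, 229)
(array([371.5, 261.7]), 382.5, -163.1, 52.6, 226)
```

>>> {"name": "move_arm", "arguments": {"linear": [[2,1,0],[4,2,0],[6,3,0],[6.6,3.7,0],[6.6,3.7,0],[6.6,3.7,4],[6.6,3.7,8],[6.6,3.7,8]], "twist": [0,0,0,0,0,0,0,0]}}

```text
t: 29.87
ee_pos: [0.5888, 0.3468, 0.0499]
orientation: [[-0.008, 1.0, 0.008], [1.0, 0.008, -0.004], [-0.004, 0.008, -1.0]]
wrist_force: [-2.1, -1.8, -0.8]
finger_gap: 1.005
```

```bash
python3 go.py .592 .342 .005 90;python3 - <<'E'
from h import *
s=snap('scene','s10.png');[print(r) for r in rings(s)]
cv2.imwrite('pics/c14.png',cv2.resize(s['color'][200:340,270:430],None,fx=4,fy=4))
E
```

```text
t 29.9 pos [588.8 346.8  49.9] yaw 90.5 lin cm [-0.46  0.28  4.49] twist 0.008 gap 1.005 F [-2.1 -1.8 -0.8] tilt [ 0.008 -0.004 -1.   ]
(array([243.4, 275.6]), 825.5, 146.8, 30.8, 67)
(array([311.2, 289.2]), 685.6, 261.1, 47.6, 223)
(array([384.1, 356.7]), 622.2, 509.5, 86.3, 121)
```

View pics/c14.png

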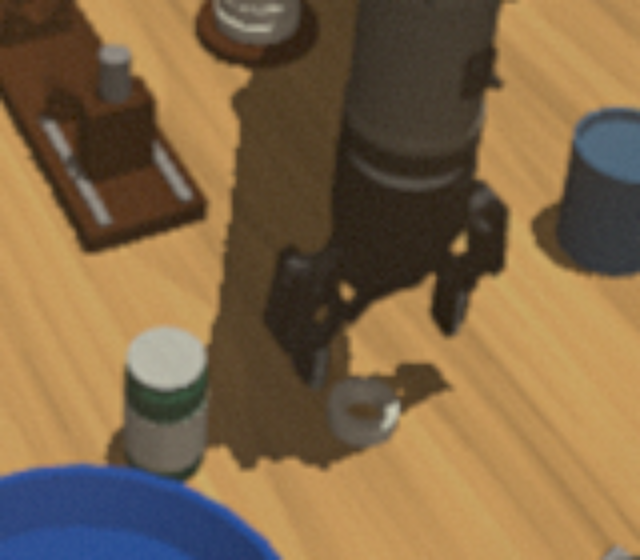

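>>> {"name": "move_arm", "arguments": {"linear": [[-0.45,0.3,0],[-0.45,0.3,0.5],[-0.45,0.3,1.5],[-0.45,0.3,2.5],[-0.45,0.3,3.5],[-0.45,0.3,4.3],[-0.45,0.3,4.5],[-0.45,0.3,4.5]], "twist": [0.008,0.008,0.008,0.008,0.008,0.008,0.008,0.008]}}

```text
t: 30.58
ee_pos: [0.5933, 0.3436, 0.0075]
orientation: [[-0.0, 1.0, 0.01], [1.0, 0.0, -0.002], [-0.002, 0.01, -1.0]]
wrist_force: [-0.4, -0.3, 0.9]
finger_gap: 0.999
```

```bash
python3 go.py .592 .342 .005 90
```

```text
t 30.6 pos [593.3 343.6   7.5] yaw 90.0 lin cm [-0.16 -0.14  0.25] twist 0.0 gap 0.999 F [-0.4 -0.3  0.9] tilt [ 0.01  -0.002 -1.   ]
```

>>> {"name": "move_arm", "arguments": {"linear": [[-0.15,-0.1,0.2],[-0.15,-0.1,0.2],[-0.15,-0.1,0.2],[-0.15,-0.1,0.2],[-0.15,-0.1,0.2],[-0.15,-0.1,0.2],[-0.15,-0.1,0.2],[-0.15,-0.1,0.2]], "twist": [0,0,0,0,0,0,0,0], "claw": 0}}

```text
t: 31.25
ee_pos: [0.5926, 0.3423, 0.006]
orientation: [[-0.0, 1.0, 0.011], [1.0, 0.0, -0.002], [-0.002, 0.011, -1.0]]
wrist_force: [-1.4, -1.2, 5.3]
finger_gap: 0.506
```

>>> {"name": "move_arm", "arguments": {"linear": [[0,0,0],[0,0,0],[0,0,0],[0,0,0],[0,0,0],[0,0,0],[0,0,0],[0,0,0]], "twist": [0,0,0,0,0,0,0,0], "claw": -1}}

```text
t: 31.92
ee_pos: [0.5927, 0.3425, 0.0062]
orientation: [[-0.0, 1.0, 0.011], [1.0, 0.0, -0.001], [-0.001, 0.011, -1.0]]
wrist_force: [-1.3, 0.1, 3.6]
finger_gap: 0.498
```

```bash
python3 go.py .592 .342 .004 90
```

```text
t 31.9 pos [592.7 342.5   6.2] yaw 90.0 lin cm [-0.05 -0.07  0.22] twist 0.0 gap 0.498 F [-1.3  0.1  3.6] tilt [ 0.011 -0.001 -1.   ]
```

>>> {"name": "move_arm", "arguments": {"linear": [[0,0,-0.3],[0,0,-1],[0,0,-3],[0,0,-5],[0,0,-7],[0,0,-9],[0,0,-11],[0,0,-12.5]], "twist": [0,0,0,0,0,0,0,0]}}

```text
t: 32.58
ee_pos: [0.5917, 0.343, 0.1332]
orientation: [[-0.0, 1.0, 0.012], [1.0, 0.0, -0.0], [-0.0, 0.012, -1.0]]
wrist_force: [-0.1, 0.5, 0.6]
finger_gap: 0.496
```

```bash
python3 go.py .468 -.0278 .115 90
```

```text
t 32.6 pos [591.7 343.  133.2] yaw 90.0 lin cm [-37.07 -12.4    1.68] twist 0.0 gap 0.496 F [-0.1  0.5  0.6] tilt [ 0.012 -0.    -1.   ]
```

>>> {"name": "move_arm", "arguments": {"linear": [[-3,-2,0],[-7,-4,0],[-11,-6,0],[-15,-8,0],[-19,-10,0],[-23,-11,0],[-27,-12,0],[-29,-12,0]], "twist": [0,0,0,0,0,0,0,0]}}

```text
t: 33.25
ee_pos: [0.4691, 0.0494, 0.1315]
orientation: [[0.001, 1.0, 0.01], [1.0, -0.001, -0.003], [-0.003, 0.01, -1.0]]
wrist_force: [0.1, -0.6, -0.7]
finger_gap: 0.495
```

```bash
python3 go.py .468 -.0278 .1 90
```

```text
t 33.2 pos [469.1  49.4 131.5] yaw 89.9 lin cm [-7.71 -0.13  3.17] twist -0.001 gap 0.495 F [ 0.1 -0.6 -0.7] tilt [ 0.01  -0.003 -1.   ]
```

>>> {"name": "move_arm", "arguments": {"linear": [[-2,-0.1,0],[-4,-0.1,0.5],[-6,-0.1,1],[-7.2,-0.1,1.5],[-7.7,-0.1,2],[-7.7,-0.1,2.5],[-7.7,-0.1,3],[-7.7,-0.1,3.2]], "twist": [0,0,0,0,0,0,0,0]}}

```text
t: 33.92
ee_pos: [0.468, -0.0261, 0.0989]
orientation: [[-0.001, 1.0, 0.009], [1.0, 0.001, -0.002], [-0.002, 0.009, -1.0]]
wrist_force: [0.5, 0.2, 0.1]
finger_gap: 0.497
```

```bash
python3 go.py .468 -.0278 .0635 90
```

```text
t 33.9 pos [468.  -26.1  98.9] yaw 90.1 lin cm [-0.16 -0.03  3.54] twist 0.001 gap 0.497 F [0.5 0.2 0.1] tilt [ 0.009 -0.002 -1.   ]
```

>>> {"name": "move_arm", "arguments": {"linear": [[-0.1,0,0],[-0.12,0,0.3],[-0.12,0,0.6],[-0.12,0,0.9],[-0.12,0,1.2],[-0.12,0,1.5],[-0.12,0,1.8],[-0.12,0,2.1]], "twist": [0,0,0,0,0,0,0,0]}}

```text
t: 34.58
ee_pos: [0.4682, -0.0274, 0.0776]
orientation: [[-0.001, 1.0, 0.009], [1.0, 0.001, -0.002], [-0.002, 0.009, -1.0]]
wrist_force: [0.7, 0.2, -0.1]
finger_gap: 0.496
```

```bash
python3 go.py .468 -.0278 .0635 90
```

```text
t 34.6 pos [468.2 -27.4  77.6] yaw 90.1 lin cm [-0.04 -0.03  1.41] twist 0.001 gap 0.496 F [ 0.7  0.2 -0.1] tilt [ 0.009 -0.002 -1.   ]
```

>>> {"name": "move_arm", "arguments": {"linear": [[0,0,0.2],[0,0,0.4],[0,0,0.6],[0,0,0.8],[0,0,1],[0,0,1.2],[0,0,1.35],[0,0,1.35]], "twist": [0,0,0,0,0,0,0,0]}}

```text
t: 35.25
ee_pos: [0.4681, -0.0274, 0.0638]
orientation: [[-0.001, 1.0, 0.009], [1.0, 0.001, -0.002], [-0.002, 0.009, -1.0]]
wrist_force: [0.3, -0.1, -0.2]
finger_gap: 0.49
```

>>> {"name": "move_arm", "arguments": {"linear": [[0,0,0],[0,0,0],[0,0,0],[0,0,0],[0,0,-1],[0,0,-3],[0,0,-5],[0,0,-6]], "twist": [0,0,0,0,0,0,0,0], "claw": 1}}

```text
t: 35.92
ee_pos: [0.469, -0.0271, 0.1264]
orientation: [[-0.001, 1.0, 0.012], [1.0, 0.001, -0.002], [-0.002, 0.012, -1.0]]
wrist_force: [0.6, 0.4, 0.1]
finger_gap: 1.001
```

```bash
python3 go.py .468 -.0278 .1 90; python3 - <<'E'
from h import *
a=snap('scene','s11.png')['color']
cv2.imwrite('pics/c15.png',cv2.resize(a[150:260,230:410],None,fx=4.4,fy=5))
E
```

```text
t 35.9 pos [469.  -27.1 126.4] yaw 90.1 lin cm [-0.06 -0.13  2.64] twist 0.001 gap 1.001 F [0.6 0.4 0.1] tilt [ 0.012 -0.002 -1.   ]
```

View pics/c15.png

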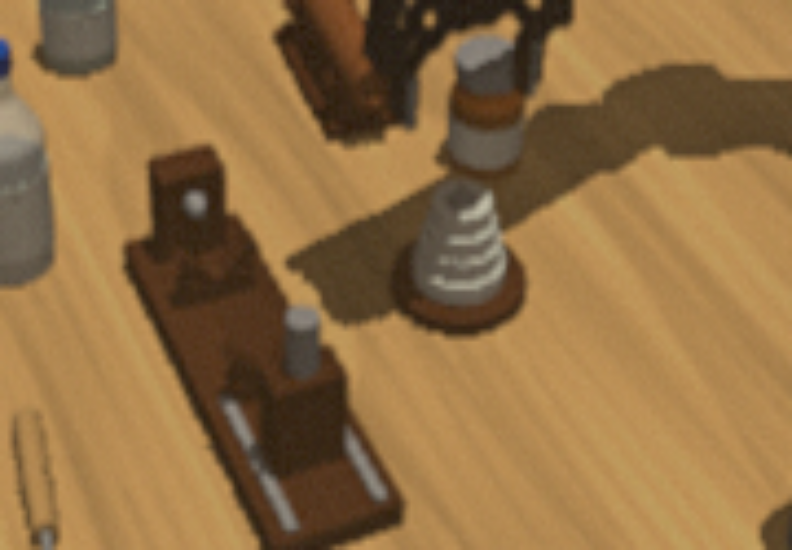

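```bash
python3 - <<'E'
from h import *
np.set_printoptions(precision=4,suppress=True)
s=snap('top'); im=cv2.imread('pics/t3.png')
h=cv2.cvtColor(im,cv2.COLOR_BGR2HSV)
cv2.imwrite('pics/c16.png',cv2.resize(im[155:210,262:376],None,fx=7,fy=7,interpolation=0))
print(h[165:180:1,285:297,1]); print(h[165:180,285:297,2])
sc=snap('scene'); print(ray(sc,298.1,213.1,.12))
for u,v in[(290,172),(289,171)]: print(ray(s,u,v,.12))
E
```

```text
[[102 103 103 100 103 101 101 100 102 101  98 102]
 [119 114 117 116 117 113 113 110 107 110 110 113]
 [144 139 115  85  90 110 123 130 126 127 125 130]
 [137  82  34  23  22  22  43 126 170 149 145 145]
 [ 44  26  14  14  10  11  16  49 142 124  84  76]
 [ 20  14  10  12  14  12  11  27 128 113  46  44]
 [ 22  14  12  14  16  12  12  20  94 112  24  13]
 [ 33  16  13  14  12  10  13  17  74 102  58  46]
 [ 65  20  12  12  12  12  12  23  85 170  79  96]
 [117  32  14  15  11  14  16   6  89  56  19  24]
 [129  66  11   3  11   8  20  72 151  57  11  13]
 [145 112  46   0   5   5  63 122 149  57  11   9]
 [157 143 110  82  72  70 117 149 161  60  11  13]
 [159 158 159 148 136 151 158 163 160  63  15  15]
 [154 158 164 164 156 153 178 158 180  88  20  30]]
[[178 179 179 179 179 179 179 178 180 179 179 178]
 [148 147 148 147 146 156 163 164 165 164 164 165]
 [103 101 106 111 113 116 120 120 121 116 120 124]
 [ 82  99 121 135 137 129 106  83  81  72  81  93]
 [105 127 142 148 148 144 131 104  79  74  94 108]
 [128 147 147 149 148 147 144 114  78  68  83  99]
 [130 151 151 149 147 147 147 113  60  48  63  81]
 [115 146 153 150 150 149 142 107  48  30  44  61]
 [ 90 127 147 152 153 149 123  78  42  24  45  53]
 [ 72  88 110 122 121 111  81  42  40  50  92  96]
 [ 73  66  67  76  72  61  51  39  54  67 118 134]
 [ 79  73  61  56  55  51  53  65  72  71 120 144]
 [ 83  82  74  65  60  62  70  77  73  72 113 133]
 [ 80  84  80  79  79  76  76  78  75  69 100 103]
 [ 81  84  84  81  80  80  79  79  71  64  65  59]]
[0.644  0.0905 0.12  ]
[0.6393 0.0836 0.12  ]
[0.6423 0.0865 0.12  ]
```

View pics/c16.png

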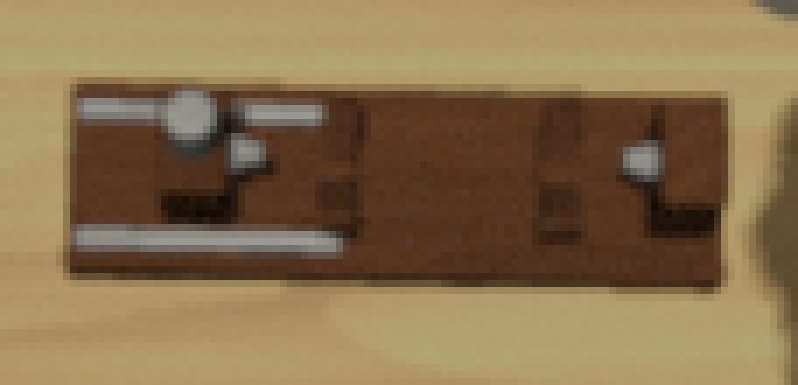

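>>> {"name": "move_arm", "arguments": {"linear": [[0,0,-2],[0,0,-4],[0,0,-6],[2,3,-6],[4,6,-6],[6,9,-6],[8,12,-6],[10,15,-6]], "twist": [0.12,0.24,0.36,0.48,0.6,0.72,0.84,0.96]}}

```text
t: 36.73
ee_pos: [0.6179, 0.0733, 0.1841]
orientation: [[0.822, 0.569, 0.008], [0.569, -0.822, -0.003], [0.005, 0.007, -1.0]]
wrist_force: [0.3, -0.2, 0.8]
finger_gap: 1.006
```

```bash
python3 go.py .642 .087 .14 -1.5
```

```text
t 36.7 pos [617.9  73.3 184.1] yaw 34.7 lin cm [2.74 0.22 4.42] twist 0.632 gap 1.006 F [ 0.3 -0.2  0.8] tilt [ 0.008 -0.003 -1.   ]
```

>>> {"name": "move_arm", "arguments": {"linear": [[1,0,0],[2,0.1,1],[2.7,0.2,2],[2.7,0.2,3],[2.7,0.2,4],[2.7,0.2,4.4],[2.7,0.2,4.4],[2.7,0.2,4.4]], "twist": [0.11,0.22,0.33,0.44,0.55,0.632,0.632,0.632]}}

```text
t: 37.4
ee_pos: [0.6407, 0.0868, 0.1387]
orientation: [[1.0, -0.024, 0.005], [-0.024, -1.0, -0.004], [0.005, 0.004, -1.0]]
wrist_force: [-0.0, 0.6, -0.1]
finger_gap: 0.997
```

```bash
python3 go.py .642 .087 .095 -1.5;python3 - <<'E'
from h import *
a=snap('scene','s12.png')['color']
cv2.imwrite('pics/c17.png',cv2.resize(a[150:260,230:360],None,fx=5,fy=5))
E
```

```text
t 37.4 pos [640.7  86.8 138.7] yaw -1.4 lin cm [ 0.11 -0.04  4.37] twist 0.002 gap 0.997 F [-0.   0.6 -0.1] tilt [ 0.005 -0.004 -1.   ]
```

View pics/c17.png

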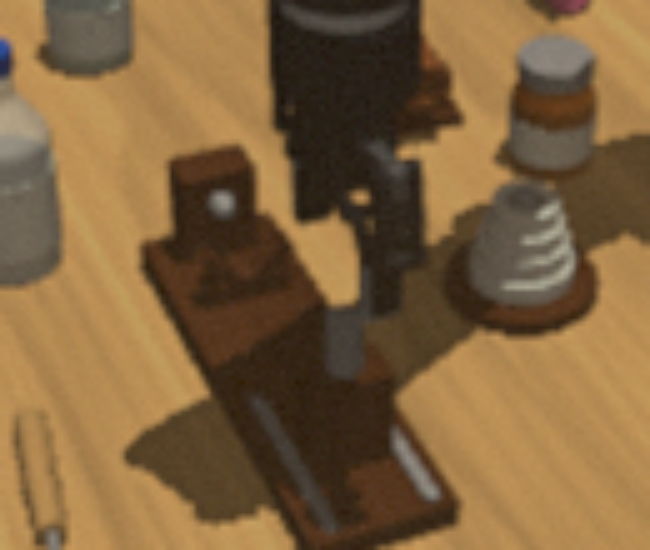

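>>> {"name": "move_arm", "arguments": {"linear": [[0.1,0,1],[0.1,0,2],[0.1,0,3],[0.1,0,4],[0.1,0,4.4],[0.1,0,4.4],[0.1,0,4.4],[0.1,0,4.4]], "twist": [0,0,0,0,0,0,0,0]}}

```text
t: 38.12
ee_pos: [0.6429, 0.0869, 0.0959]
orientation: [[1.0, -0.024, 0.008], [-0.024, -1.0, -0.003], [0.008, 0.003, -1.0]]
wrist_force: [0.4, -0.2, 0.4]
finger_gap: 1.0
```

>>> {"name": "move_arm", "arguments": {"linear": [[0,0,0],[0,0,0],[0,0,0],[0,0,0],[0,0,0],[0,0,0],[0,0,0],[0,0,0]], "twist": [0,0,0,0,0,0,0,0], "claw": -1}}

```text
t: 38.78
ee_pos: [0.643, 0.0873, 0.0963]
orientation: [[1.0, -0.024, 0.008], [-0.024, -1.0, -0.003], [0.008, 0.003, -1.0]]
wrist_force: [-0.8, -0.3, 2.0]
finger_gap: 0.249
```

```bash
python3 go.py .642 .1245 .095 -1.5
```

```text
t 38.8 pos [643.   87.3  96.3] yaw -1.4 lin cm [-0.2  -3.72  0.12] twist 0.002 gap 0.249 F [-0.8 -0.3  2. ] tilt [ 0.008 -0.003 -1.   ]
```

>>> {"name": "move_arm", "arguments": {"linear": [[0,-0.4,0],[0,-0.8,0],[0,-1.2,0],[0,-1.7,0],[0,-2.2,0],[0,-2.7,0],[0,-3.2,0],[0,-3.6,0]], "twist": [0,0,0,0,0,0,0,0]}}

```text
t: 39.45
ee_pos: [0.644, 0.1242, 0.0962]
orientation: [[1.0, -0.024, 0.008], [-0.024, -1.0, -0.002], [0.008, 0.002, -1.0]]
wrist_force: [-0.1, -4.0, 3.0]
finger_gap: 0.242
```

>>> {"name": "move_arm", "arguments": {"linear": [[0,-0.1,0],[0,-0.1,0],[0,-0.2,0],[0,-0.2,0],[0,-0.3,0],[0,-0.3,0],[0,-0.3,0],[0,-0.3,0]], "twist": [0,0,0,0,0,0,0,0]}}

```text
t: 40.12
ee_pos: [0.6441, 0.1268, 0.0962]
orientation: [[1.0, -0.024, 0.008], [-0.024, -1.0, -0.003], [0.008, 0.003, -1.0]]
wrist_force: [-1.2, -2.5, 2.6]
finger_gap: 0.245
```

```bash
python3 go.py .642 .1245 .095 -1.5
```

```text
t 40.1 pos [644.1 126.8  96.2] yaw -1.4 lin cm [-0.21  0.23  0.12] twist 0.002 gap 0.245 F [-1.2 -2.5  2.6] tilt [ 0.008 -0.003 -1.   ]
```

>>> {"name": "move_arm", "arguments": {"linear": [[0,-0.1,0],[0,-0.1,0],[0,-0.2,0],[0,-0.2,0],[0,-0.3,0],[0,-0.3,0],[0,-0.4,0],[0,-0.4,0]], "twist": [0,0,0,0,0,0,0,0]}}

```text
t: 40.78
ee_pos: [0.6441, 0.1269, 0.0962]
orientation: [[1.0, -0.026, 0.007], [-0.026, -1.0, -0.008], [0.007, 0.008, -1.0]]
wrist_force: [-1.6, -9.7, 5.6]
finger_gap: 0.239
```

>>> {"name": "move_arm", "arguments": {"linear": [[0,0.3,0],[0,0.3,0],[0,0.3,0],[0,0.3,0],[0,0.3,-1],[0,0.3,-3],[0,0.3,-6],[0,0.3,-9]], "twist": [0,0,0,0,0,0,0,0], "claw": 1}}

```text
t: 41.45
ee_pos: [0.6427, 0.1254, 0.1871]
orientation: [[1.0, -0.025, 0.005], [-0.025, -1.0, -0.007], [0.006, 0.007, -1.0]]
wrist_force: [1.7, -1.1, -0.1]
finger_gap: 1.005
```

```bash
python3 go.py .48 -.2 .25 90
```

```text
t 41.5 pos [642.7 125.4 187.1] yaw -1.4 lin cm [-15.42  32.98  -6.14] twist -1.596 gap 1.005 F [ 1.7 -1.1 -0.1] tilt [ 0.005 -0.007 -1.   ]
```

>>> {"name": "move_arm", "arguments": {"linear": [[-1,2,-2],[-3,6,-4],[-5,10,-6],[-7,14,-6],[-9,18,-6],[-11,22,-6],[-13,26,-6],[-15,30,-6]], "twist": [-0.12,-0.24,-0.36,-0.48,-0.6,-0.72,-0.84,-0.96]}}

```text
t: 42.12
ee_pos: [0.5062, -0.1305, 0.2493]
orientation: [[0.616, 0.787, 0.007], [0.787, -0.616, -0.008], [-0.002, 0.01, -1.0]]
wrist_force: [1.1, -0.6, 0.6]
finger_gap: 0.996
```

```bash
python3 go.py .44 -.29 .2 90; python3 - <<'E'
from h import *
s=snap('top','t13.png');cv2.imwrite('pics/c18.png',cv2.resize(s['color'][140:270,255:465],None,fx=3.8,fy=3.8,interpolation=2))
a=snap('scene','s13.png')['color']
cv2.imwrite('pics/c19.png',cv2.resize(a[120:260,230:410],None,fx=4.2,fy=4.2))
E
```

```text
t 42.1 pos [ 506.2 -130.5  249.3] yaw 52.0 lin cm [-16.64   4.56   5.  ] twist -0.664 gap 0.996 F [ 1.1 -0.6  0.6] tilt [ 0.007 -0.008 -1.   ]
```

View pics/c18.png

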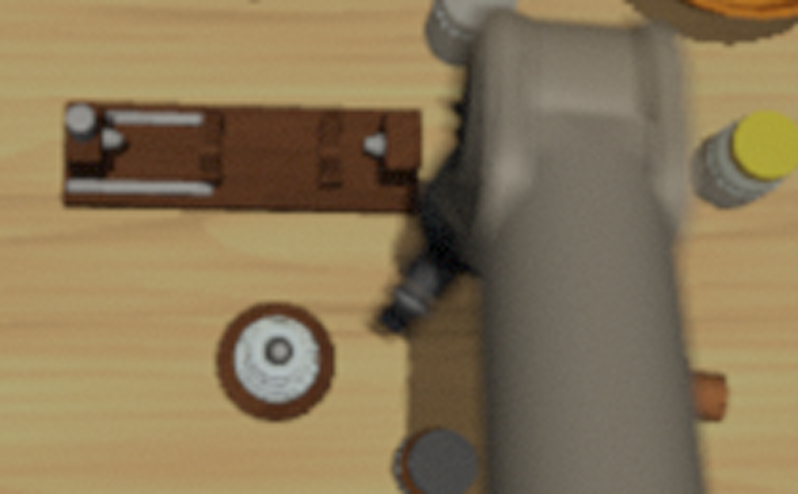

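View pics/c19.png

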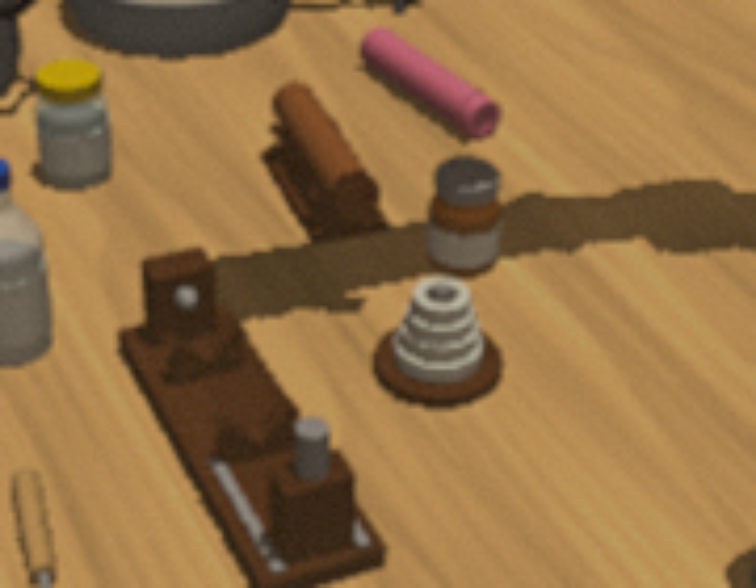

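```bash
python3 - <<'E'
from h import *
np.set_printoptions(precision=4,suppress=True)
s=snap('top'); im=cv2.imread('pics/top0.png'); h=cv2.cvtColor(im,cv2.COLOR_BGR2HSV)
print('knob',ray(s,275.6,171,.12), 'scene', ray(snap('scene'),230+311/4.2-.5,120+427/4.2-.5,.12))
pm=(h[...,0]<14)&(h[...,1]>100)&(h[...,2]>90)
m=np.zeros_like(pm); m[222:262,375:455]=pm[222:262,375:455]
b=max(blobs(s,m),key=lambda b:b[1][4])[3]
# per column mid
us=[];pts=[]
for u in range(386,448):
    v=np.where(b[:,u])[0]
    if len(v)>4: us.append(u); pts.append(ray(s,u,(v[0]+v[-1])/2,.046)[:2]); w=len(v)
    if u%6==0: print(u,v[0] if len(v) else None,v[-1] if len(v) else None,h[235:252,u,2])
pts=np.array(pts); 
q=pts[8:-8]; l=cv2.fitLine((q*1000).astype(np.float32),cv2.DIST_HUBER,0,.01,.01).ravel(); print(l,np.degrees(np.arctan2(l[1],l[0])),us[0],us[-1],pts[0],pts[-1])
cv2.imwrite('pics/c20.png',cv2.resize(im[222:264,375:455],None,fx=10,fy=10,interpolation=0))
E
```

```text
knob [0.6425 0.1256 0.12  ] scene [0.6448 0.1272 0.12  ]
390 234 244 [120 127 135 137 140 138 133 125 116 105  78  75  85  86  82  78  84]
396 234 245 [110 121 127 135 140 138 133 127 119 108  94  67  59  69  72  78  80]
402 235 245 [105 116 126 132 136 141 136 134 124 115 101  77  78  80  84  82  79]
408 235 246 [ 95 111 120 127 133 136 139 135 130 122 112  96  79  77  84  85  83]
414 236 246 [ 82 101 114 122 129 134 138 136 133 129 120 104  88  79  82  83  85]
420 237 247 [ 73  87 107 120 126 130 137 137 136 132 124 113  98  82  77  83  84]
426 237 248 [ 75  78  98 111 120 128 135 137 137 133 128 121 111  92  71  60  61]
432 238 248 [ 67  70  85 104 117 122 132 134 138 136 134 126 115 105  75  60  62]
438 239 249 [171 171 136 102 108 118 125 133 136 137 135 132 123 111  96 117 159]
444 239 249 [170 171 163 123  95 109 122 129 136 137 133 121 119 120 109 115 155]
[   0.1149    0.9934  440.7211 -294.4164] 83.4004 387 444 [ 0.4486 -0.2077] [ 0.4319 -0.381 ]
```

View pics/c20.png

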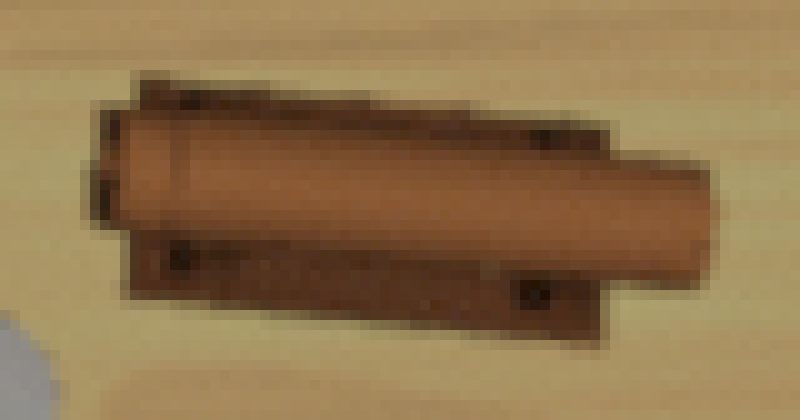

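```bash
python3 - <<'E'
from h import *
np.set_printoptions(precision=4,suppress=True)
s=snap('top')
P=np.array([ray(s,u-.5,v-.5,.008)[:2] for u,v in[(387.8,252),(435.3,256.6),(388.8,229.8),(435.9,234.8)]]); print(P,P.mean(0), np.linalg.norm(P[0]-P[1]),np.linalg.norm(P[0]-P[2]))
print(ray(s,386.9,234+5,.066),ray(s,446,244,.056), ray(s,384.3,239,.03))
E
```

```text
[[ 0.4137 -0.2149]
 [ 0.398  -0.363 ]
 [ 0.4833 -0.2214]
 [ 0.4662 -0.37  ]] [ 0.4403 -0.2923] 0.14900339555374176 0.0699554854434642
[ 0.4464 -0.2031  0.066 ] [ 0.4309 -0.3834  0.056 ] [ 0.4504 -0.2028  0.03  ]
```

```bash
python3 go.py .4405 -.293 .12 83.7
```

```text
t 42.4 pos [ 507.5 -128.6  248.9] yaw 51.6 lin cm [-17.03   4.84  12.96] twist -0.56 gap 1.0 F [-0.3  0.3  0.1] tilt [ 0.007 -0.007 -1.   ]
```

>>> {"name": "move_arm", "arguments": {"linear": [[-2.5,1,0],[-5.5,2,1],[-8.5,3,3],[-11.5,4,5],[-14.5,4.8,7.5],[-17,4.8,10],[-17,4.8,12],[-17,4.8,13]], "twist": [-0.1,-0.2,-0.3,-0.4,-0.5,-0.56,-0.56,-0.56]}}

```text
t: 43.03
ee_pos: [0.4394, -0.2915, 0.117]
orientation: [[0.111, 0.994, 0.004], [0.994, -0.111, -0.004], [-0.003, 0.004, -1.0]]
wrist_force: [-0.8, 0.8, -1.5]
finger_gap: 1.0
```

```bash
python3 go.py .4405 -.293 .08 83.7;  python3 - <<'E'
from h import *
a=snap('scene','s14.png')['color']
cv2.imwrite('pics/c21.png',cv2.resize(a[80:230,250:420],None,fx=4.2,fy=4))
E
```

```text
t 43.0 pos [ 439.4 -291.5  117. ] yaw 83.6 lin cm [-0.12  0.11  3.7 ] twist -0.001 gap 1.0 F [-0.8  0.8 -1.5] tilt [ 0.004 -0.004 -1.   ]
```

View pics/c21.png

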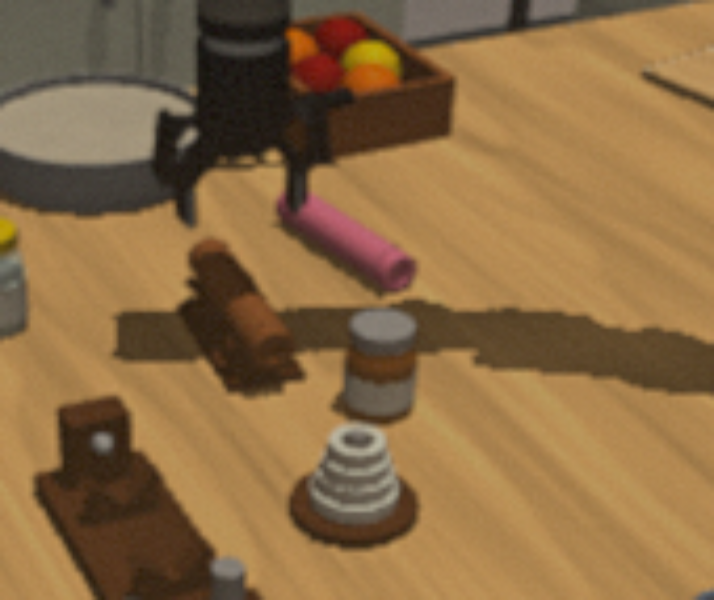

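>>> {"name": "move_arm", "arguments": {"linear": [[-0.1,0.1,1],[-0.1,0.1,2.2],[-0.1,0.1,3.5],[-0.1,0.1,5],[-0.1,0.1,6.5],[-0.1,0.1,8],[-0.1,0.1,8.9],[-0.1,0.1,8.9]], "twist": [0,0,0,0,0,0,0,0]}}

```text
t: 43.75
ee_pos: [0.4407, -0.2897, 0.0257]
orientation: [[0.107, 0.994, 0.001], [0.994, -0.107, -0.0], [-0.0, 0.001, -1.0]]
wrist_force: [-0.5, 0.1, -0.3]
finger_gap: 0.997
```

```bash
python3 go.py .4405 -.293 .028 83.7
```

```text
t 43.8 pos [ 440.7 -289.7   25.7] yaw 83.9 lin cm [-0.33  0.02 -0.23] twist 0.003 gap 0.997 F [-0.5  0.1 -0.3] tilt [ 0.001 -0.    -1.   ]
```

>>> {"name": "move_arm", "arguments": {"linear": [[-0.3,0,-0.2],[-0.3,0,-0.2],[-0.3,0,-0.2],[-0.3,0,-0.2],[-0.3,0,-0.2],[-0.3,0,-0.2],[-0.3,0,-0.2],[-0.3,0,-0.2]], "twist": [0,0,0,0,0,0,0,0]}}

```text
t: 44.42
ee_pos: [0.4404, -0.2927, 0.0279]
orientation: [[0.107, 0.994, 0.001], [0.994, -0.107, -0.001], [-0.001, 0.001, -1.0]]
wrist_force: [-0.1, -0.5, 0.6]
finger_gap: 1.004
```

>>> {"name": "move_arm", "arguments": {"linear": [[0,0,0],[0,0,0],[0,0,0],[0,0,0],[0,0,0],[0,0,0],[0,0,0],[0,0,0]], "twist": [0,0,0,0,0,0,0,0], "claw": -1, "squeeze": 40}}

```text
t: 45.08
ee_pos: [0.4402, -0.2927, 0.028]
orientation: [[0.107, 0.994, 0.001], [0.994, -0.107, -0.001], [-0.0, 0.001, -1.0]]
wrist_force: [-1.5, 0.5, 5.2]
finger_gap: 0.457
```

```bash
python3 go.py .4405 -.293 .028 83.7
```

```text
t 45.1 pos [ 440.2 -292.7   28. ] yaw 83.9 lin cm [-0.03  0.03 -0.  ] twist 0.003 gap 0.457 F [-1.5  0.5  5.2] tilt [ 0.001 -0.001 -1.   ]
```

>>> {"name": "move_arm", "arguments": {"linear": [[0,0,-0.5],[0,0,-2],[0,0,-4],[0,0,-6.5],[0,0,-9.5],[0,0,-12.5],[0,0,-15],[0,0,-16.5]], "twist": [0,0,0,0,0,0,0,0]}}

```text
t: 45.75
ee_pos: [0.4413, -0.2931, 0.196]
orientation: [[0.107, 0.994, 0.005], [0.994, -0.107, -0.003], [-0.002, 0.005, -1.0]]
wrist_force: [0.8, 0.3, -1.7]
finger_gap: 0.459
```

```bash
python3 go.py .6387 -.002 .17 88.5;  python3 - <<'E'
from h import *
a=snap('scene','s15.png')['color']
cv2.imwrite('pics/c22.png',cv2.resize(a[40:230,230:420],None,fx=3.5,fy=3))
E
```

```text
t 45.8 pos [ 441.3 -293.1  196. ] yaw 83.9 lin cm [31.06 16.51  2.6 ] twist -0.081 gap 0.459 F [ 0.8  0.3 -1.7] tilt [ 0.005 -0.003 -1.   ]
```

View pics/c22.png

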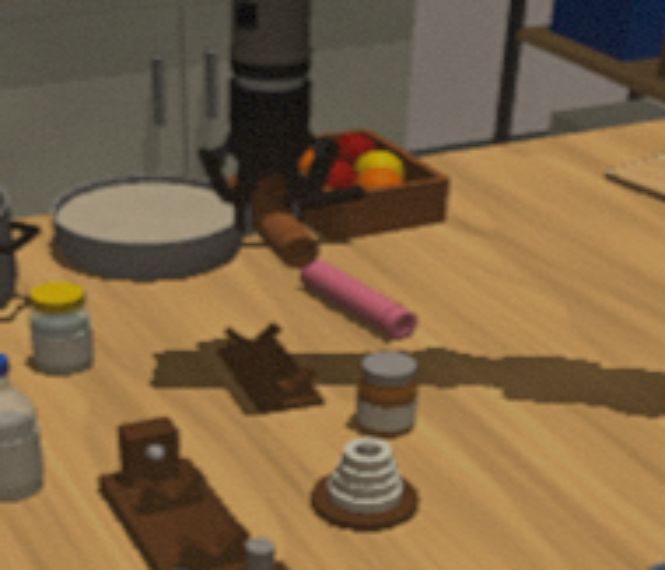

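>>> {"name": "move_arm", "arguments": {"linear": [[3,1.5,0],[6.5,3.4,0],[10,5.3,0],[13.5,7.2,0],[17,9,0],[20.5,10.9,0],[24,12.7,0],[27,14.5,0]], "twist": [-0.01,-0.02,-0.03,-0.04,-0.05,-0.06,-0.07,-0.08]}}

```text
t: 46.47
ee_pos: [0.6159, -0.0377, 0.1967]
orientation: [[0.025, 1.0, 0.006], [1.0, -0.025, -0.004], [-0.004, 0.006, -1.0]]
wrist_force: [1.0, -0.1, -1.5]
finger_gap: 0.454
```

```bash
python3 go.py .6387 -.002 .12 88.5
```

```text
t 46.5 pos [615.9 -37.7 196.7] yaw 88.6 lin cm [3.66 2.15 7.67] twist 0.002 gap 0.454 F [ 1.  -0.1 -1.5] tilt [ 0.006 -0.004 -1.   ]
```

>>> {"name": "move_arm", "arguments": {"linear": [[1,0.5,0],[2.2,1.2,0],[3.2,1.9,1],[3.6,2.1,3],[3.6,2.1,5],[3.6,2.1,7],[3.6,2.1,8],[3.6,2.1,8]], "twist": [0,0,0,0,0,0,0,0]}}

```text
t: 47.13
ee_pos: [0.6355, -0.0045, 0.1129]
orientation: [[0.026, 1.0, -0.001], [1.0, -0.026, -0.005], [-0.005, -0.0, -1.0]]
wrist_force: [0.1, -0.2, -2.1]
finger_gap: 0.455
```

```bash
python3 go.py .6387 -.002 .12 88.5;  python3 - <<'E'
from h import *
a=snap('scene','s16.png')['color']
cv2.imwrite('pics/c23.png',cv2.resize(a[140:265,220:360],None,fx=5.5,fy=4.8))
b=snap('top','t16.png')['color']
cv2.imwrite('pics/c24.png',cv2.resize(b[140:220,255:385],None,fx=6,fy=6))
E
```

```text
t 47.1 pos [635.5  -4.5 112.9] yaw 88.5 lin cm [ 0.25  0.31 -0.71] twist -0.0 gap 0.455 F [ 0.1 -0.2 -2.1] tilt [-0.001 -0.005 -1.   ]
```

View pics/c23.png

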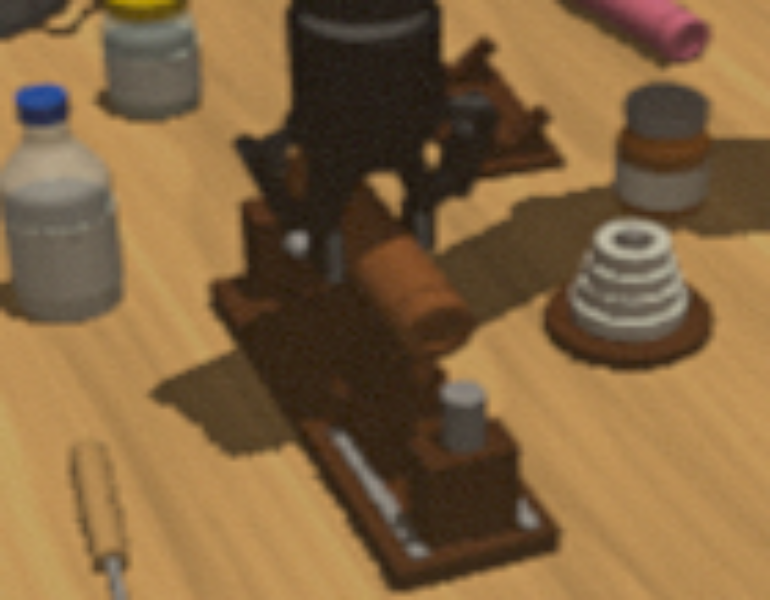

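View pics/c24.png

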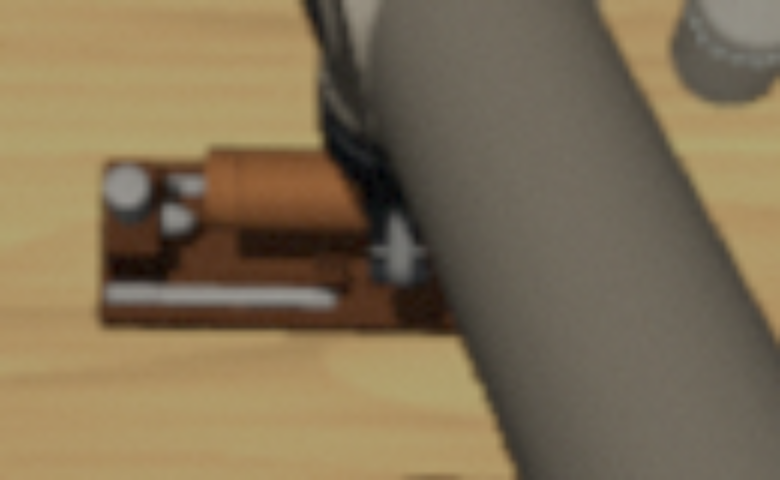

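```bash
python3 - <<'E'
from h import *
s=snap('top'); print(ray(s,288.7,170.5,.15),ray(s,288.7,170.5,.131),ray(s,305,171,.131))
E
```

```text
[0.63489681 0.08601918 0.15      ] [0.64056926 0.08691217 0.131     ] [0.63886721 0.03975315 0.131     ]
```

>>> {"name": "move_arm", "arguments": {"linear": [[0.2,0.15,0],[0.25,0.3,0.5],[0.25,0.32,1.2],[0.25,0.33,2],[0.25,0.33,2.8],[0.25,0.33,3.6],[0.25,0.33,4.3],[0.25,0.33,4.8]], "twist": [0,0,0,0,0,0,0,0]}}

```text
t: 47.95
ee_pos: [0.6419, -0.0011, 0.068]
orientation: [[0.026, 1.0, 0.006], [1.0, -0.026, -0.004], [-0.004, 0.006, -1.0]]
wrist_force: [1.4, -0.0, -1.8]
finger_gap: 0.456
```

```bash
python3 go.py .6388 -.002 .0445 88.5
```

```text
t 48.0 pos [641.9  -1.1  68. ] yaw 88.5 lin cm [-0.09 -0.32  2.35] twist 0.001 gap 0.456 F [ 1.4 -0.  -1.8] tilt [ 0.006 -0.004 -1.   ]
```

>>> {"name": "move_arm", "arguments": {"linear": [[-0.1,-0.2,0],[-0.1,-0.3,0],[-0.1,-0.3,0.4],[-0.1,-0.3,0.8],[-0.1,-0.3,1.2],[-0.1,-0.3,1.6],[-0.1,-0.3,1.9],[-0.1,-0.3,2.1]], "twist": [0,0,0,0,0,0,0,0]}}

```text
t: 48.62
ee_pos: [0.6388, -0.0021, 0.0464]
orientation: [[0.026, 1.0, 0.005], [1.0, -0.026, -0.004], [-0.004, 0.006, -1.0]]
wrist_force: [0.2, 0.5, -1.5]
finger_gap: 0.456
```

```bash
python3 go.py .6388 -.002 .0445 88.5
```

```text
t 48.6 pos [638.8  -2.1  46.4] yaw 88.5 lin cm [ 0.01 -0.    0.19] twist 0.001 gap 0.456 F [ 0.2  0.5 -1.5] tilt [ 0.005 -0.004 -1.   ]
```

>>> {"name": "move_arm", "arguments": {"linear": [[0,0,0.05],[0,0,0.1],[0,0,0.15],[0,0,0.2],[0,0,0.22],[0,0,0.25],[0,0,0.25],[0,0,0.25]], "twist": [0,0,0,0,0,0,0,0]}}

```text
t: 49.28
ee_pos: [0.6398, -0.002, 0.0447]
orientation: [[0.026, 1.0, 0.008], [1.0, -0.026, -0.004], [-0.004, 0.008, -1.0]]
wrist_force: [1.8, 0.0, 2.8]
finger_gap: 0.455
```

```bash
python3 go.py .6388 -.002 .0445 88.5; python3 - <<'E'
from h import *
a=snap('scene','s17.png')['color']
cv2.imwrite('pics/c25.png',cv2.resize(a[140:265,220:360],None,fx=5.5,fy=4.8))
E
```

```text
t 49.3 pos [639.8  -2.   44.7] yaw 88.5 lin cm [-0.   -0.1   0.02] twist 0.001 gap 0.455 F [1.8 0.  2.8] tilt [ 0.008 -0.004 -1.   ]
```

View pics/c25.png

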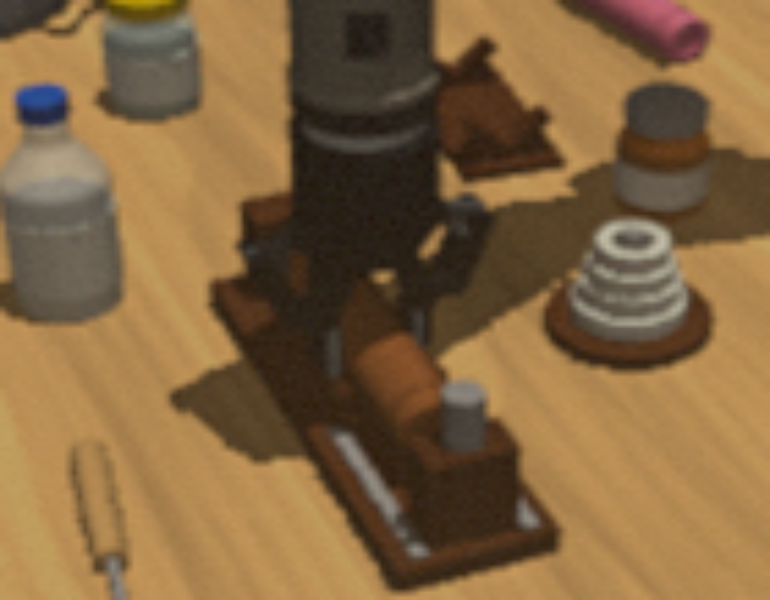

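>>> {"name": "move_arm", "arguments": {"linear": [[0,0,0],[0,0,0],[0,0,0],[0,0,0],[0,0,-1],[0,0,-3],[0,0,-6],[0,0,-9]], "twist": [0,0,0,0,0,0,0,0], "claw": 1, "squeeze": 30}}

```text
t: 50.0
ee_pos: [0.6382, -0.0016, 0.1354]
orientation: [[0.025, 1.0, 0.005], [1.0, -0.025, -0.004], [-0.004, 0.005, -1.0]]
wrist_force: [1.8, 0.0, 0.8]
finger_gap: 0.998
```

```bash
python3 go.py .643 .126 .2 -1.5; python3 - <<'E'
from h import *
a=snap('scene','s18.png')['color']
cv2.imwrite('pics/c26.png',cv2.resize(a[140:265,220:360],None,fx=5.5,fy=4.8))
E
```

```text
t 50.0 pos [638.2  -1.6 135.4] yaw 88.5 lin cm [12.75  0.19 -6.51] twist 1.572 gap 0.998 F [1.8 0.  0.8] tilt [ 0.005 -0.004 -1.   ]
```

View pics/c26.png

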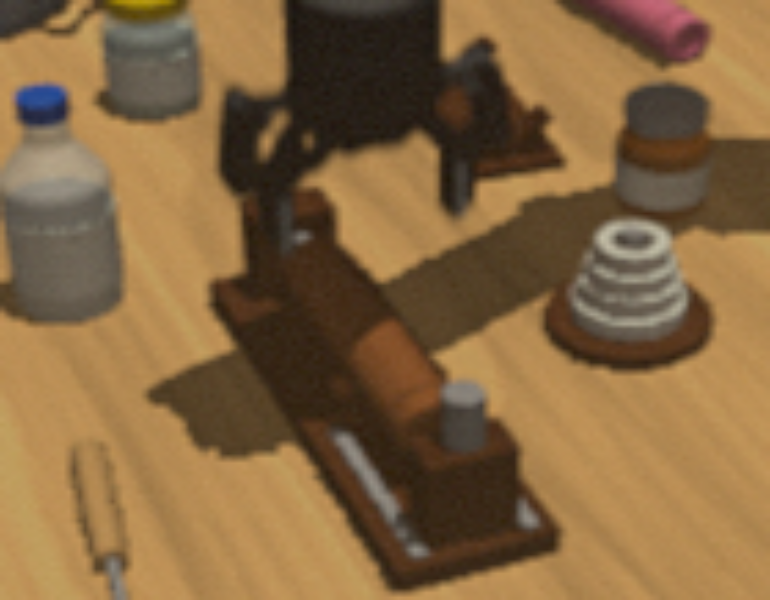

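>>> {"name": "move_arm", "arguments": {"linear": [[0,0,-2],[1,0,-4],[3,0,-4.5],[5,0,-4.5],[7,0,-4.5],[9,0,-4.5],[11,0,-4.5],[12.7,0.2,-4.5]], "twist": [0.12,0.24,0.36,0.48,0.6,0.72,0.84,0.96]}}

```text
t: 50.72
ee_pos: [0.6468, 0.1281, 0.1882]
orientation: [[0.836, 0.548, 0.018], [0.549, -0.836, -0.003], [0.013, 0.012, -1.0]]
wrist_force: [0.5, 0.3, 0.2]
finger_gap: 0.998
```

```bash
python3 go.py .643 .126 .14 -1.5
```

```text
t 50.7 pos [646.8 128.1 188.2] yaw 33.3 lin cm [-0.5  -0.09  4.82] twist 0.607 gap 0.998 F [0.5 0.3 0.2] tilt [ 0.018 -0.003 -1.   ]
```

>>> {"name": "move_arm", "arguments": {"linear": [[-0.5,-0.1,0],[-0.5,-0.1,1],[-0.5,-0.1,2],[-0.5,-0.1,3],[-0.5,-0.1,4],[-0.5,-0.1,4.8],[-0.5,-0.1,4.8],[-0.5,-0.1,4.8]], "twist": [0.1,0.2,0.3,0.4,0.5,0.6,0.607,0.607]}}

```text
t: 51.38
ee_pos: [0.6426, 0.1262, 0.1402]
orientation: [[1.0, -0.024, 0.017], [-0.024, -1.0, -0.003], [0.017, 0.003, -1.0]]
wrist_force: [-0.6, 0.4, 0.7]
finger_gap: 1.0
```

```bash
python3 go.py .643 .126 .096 -1.5
```

```text
t 51.4 pos [642.6 126.2 140.2] yaw -1.4 lin cm [-0.03  0.01  4.42] twist 0.002 gap 1.0 F [-0.6  0.4  0.7] tilt [ 0.017 -0.003 -1.   ]
```

>>> {"name": "move_arm", "arguments": {"linear": [[0,0,1],[0,0,2],[0,0,3],[0,0,4],[0,0,4.4],[0,0,4.4],[0,0,4.4],[0,0,4.4]], "twist": [0,0,0,0,0,0,0,0]}}

```text
t: 52.05
ee_pos: [0.6437, 0.1262, 0.0966]
orientation: [[1.0, -0.024, 0.018], [-0.024, -1.0, -0.003], [0.018, 0.002, -1.0]]
wrist_force: [-0.1, 0.4, -0.4]
finger_gap: 1.001
```

>>> {"name": "move_arm", "arguments": {"linear": [[0,0,0],[0,0,0],[0,0,0],[0,0,0],[0,0,0],[0,0,0],[0,0,0],[0,0,0]], "twist": [0,0,0,0,0,0,0,0], "claw": -1}}

```text
t: 52.72
ee_pos: [0.6438, 0.1263, 0.0969]
orientation: [[1.0, -0.024, 0.018], [-0.024, -1.0, -0.003], [0.018, 0.002, -1.0]]
wrist_force: [-0.6, -0.2, 1.9]
finger_gap: 0.246
```

```bash
python3 go.py .642 .0802 .096 -1.5
```

```text
t 52.7 pos [643.8 126.3  96.9] yaw -1.4 lin cm [-0.07  4.61  0.1 ] twist 0.002 gap 0.246 F [-0.6 -0.2  1.9] tilt [ 0.018 -0.003 -1.   ]
```

>>> {"name": "move_arm", "arguments": {"linear": [[0,0.4,0],[0,0.8,0],[0,1.2,0],[0,1.6,0],[0,2,0],[0,2.4,0],[0,2.8,0],[0,3.2,0]], "twist": [0,0,0,0,0,0,0,0]}}

```text
t: 53.38
ee_pos: [0.6429, 0.0958, 0.097]
orientation: [[1.0, -0.023, 0.018], [-0.023, -1.0, -0.0], [0.018, -0.0, -1.0]]
wrist_force: [0.7, 5.7, -1.1]
finger_gap: 0.24
```

```bash
python3 go.py .642 .0802 .096 -1.5
```

```text
t 53.4 pos [642.9  95.8  97. ] yaw -1.3 lin cm [-0.06  1.56  0.09] twist 0.003 gap 0.24 F [ 0.7  5.7 -1.1] tilt [ 0.018 -0.    -1.   ]
```

>>> {"name": "move_arm", "arguments": {"linear": [[0,0.2,0],[0,0.4,0],[0,0.6,0],[0,0.8,0],[0,1,0],[0,1.1,0],[0,1.2,0],[0,1.3,0]], "twist": [0,0,0,0,0,0,0,0]}}

```text
t: 54.05
ee_pos: [0.6426, 0.0845, 0.0969]
orientation: [[1.0, -0.022, 0.019], [-0.022, -1.0, 0.002], [0.019, -0.003, -1.0]]
wrist_force: [0.9, 6.4, -0.0]
finger_gap: 0.247
```

```bash
python3 go.py .642 .0802 .096 -1.5
```

```text
t 54.0 pos [642.6  84.5  96.9] yaw -1.3 lin cm [-0.05  0.43  0.09] twist 0.004 gap 0.247 F [ 0.9  6.4 -0. ] tilt [ 0.019  0.002 -1.   ]
```

Creeping the last few millimetres, watching force.

>>> {"name": "move_arm", "arguments": {"linear": [[0,0.1,0],[0,0.15,0],[0,0.2,0],[0,0.25,0],[0,0.3,0],[0,0.35,0],[0,0.4,0],[0,0.4,0]], "twist": [0,0,0,0,0,0,0,0]}}

```text
t: 54.72
ee_pos: [0.6425, 0.0817, 0.0969]
orientation: [[1.0, -0.021, 0.019], [-0.022, -1.0, 0.004], [0.019, -0.004, -1.0]]
wrist_force: [0.2, 5.4, -0.5]
finger_gap: 0.244
```

>>> {"name": "move_arm", "arguments": {"linear": [[0,0.1,0],[0,0.15,0],[0,0.2,0],[0,0.25,0],[0,0.3,0],[0,0.3,0],[0,0.3,0],[0,0.3,0]], "twist": [0,0,0,0,0,0,0,0]}}

```text
t: 55.38
ee_pos: [0.6425, 0.0808, 0.0969]
orientation: [[1.0, -0.02, 0.019], [-0.02, -1.0, 0.007], [0.019, -0.007, -1.0]]
wrist_force: [1.6, 7.2, -0.9]
finger_gap: 0.246
```

>>> {"name": "move_arm", "arguments": {"linear": [[0,0.1,0],[0,0.2,0],[0,0.3,0],[0,0.35,0],[0,0.4,0],[0,0.45,0],[0,0.5,0],[0,0.5,0]], "twist": [0,0,0,0,0,0,0,0]}}

```text
t: 56.05
ee_pos: [0.6425, 0.0808, 0.0969]
orientation: [[1.0, -0.018, 0.021], [-0.018, -1.0, 0.013], [0.02, -0.013, -1.0]]
wrist_force: [1.2, 10.6, -1.5]
finger_gap: 0.243
```

```bash
python3 go.py .642 .0802 .096 -1.5; python3 - <<'E'
from h import *
a=snap('scene','s19.png')['color']
cv2.imwrite('pics/c27.png',cv2.resize(a[140:265,220:360],None,fx=5.5,fy=4.8))
E
```

```text
t 56.0 pos [642.5  80.8  96.9] yaw -1.0 lin cm [-0.05  0.06  0.09] twist 0.008 gap 0.243 F [ 1.2 10.6 -1.5] tilt [ 0.021  0.013 -1.   ]
```

View pics/c27.png

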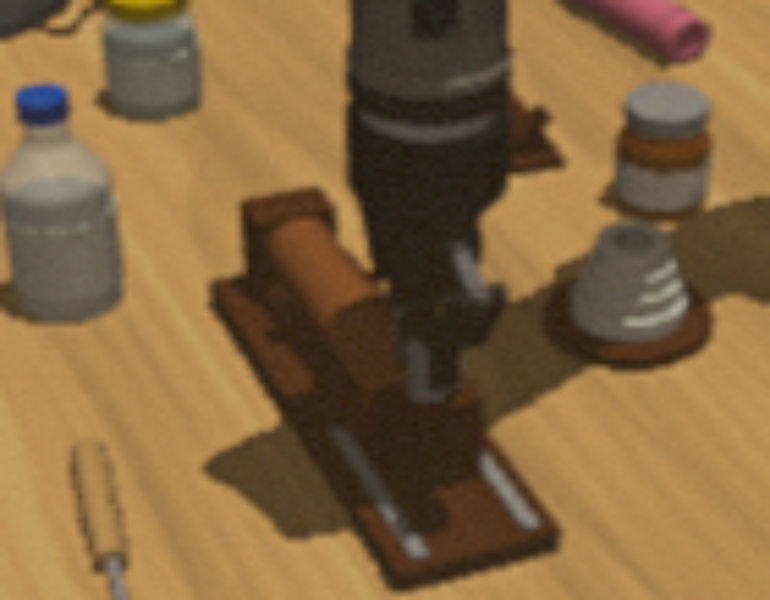

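>>> {"name": "move_arm", "arguments": {"linear": [[0,0,0],[0,0,0],[0,0,0],[0,0,0],[0,0,0],[0,0,-2],[0,0,-5],[0,0,-9]], "twist": [0,0,0,0,0,0,0,0], "claw": 1}}

```text
t: 56.77
ee_pos: [0.6383, 0.0782, 0.1847]
orientation: [[1.0, -0.018, 0.014], [-0.019, -1.0, 0.011], [0.013, -0.011, -1.0]]
wrist_force: [1.3, -0.0, -0.1]
finger_gap: 0.997
```

>>> {"name": "move_arm", "arguments": {"linear": [[-1,-2,-2],[-2,-5,-4],[-4,-8,-6],[-6,-12,-6],[-8,-16,-6],[-10,-19,-6],[-11,-21,-6],[-11,-21,-6]], "twist": [0,0,0,0,0,0,0,0]}}

```text
t: 57.43
ee_pos: [0.5271, 0.2966, 0.2461]
orientation: [[1.0, -0.008, 0.012], [-0.008, -1.0, 0.015], [0.012, -0.015, -1.0]]
wrist_force: [-0.4, 0.7, 0.1]
finger_gap: 1.001
```

```bash
python3 go.py .642 .0802 .096 -1.5; python3 - <<'E'
from h import *
s=snap('scene','s20.png');a=s['color']
cv2.imwrite('pics/c28.png',cv2.resize(a[110:330,200:440],None,fx=3.2,fy=2.7))
t=snap('top','t20.png');b=t['color']
cv2.imwrite('pics/c29.png',cv2.resize(b[140:270,240:440],None,fx=4,fy=4))
E
```

```text
t 57.4 pos [527.1 296.6 246.1] yaw -0.5 lin cm [11.48 21.78 14.83] twist 0.018 gap 1.001 F [-0.4  0.7  0.1] tilt [ 0.012  0.015 -1.   ]
```

View pics/c28.png

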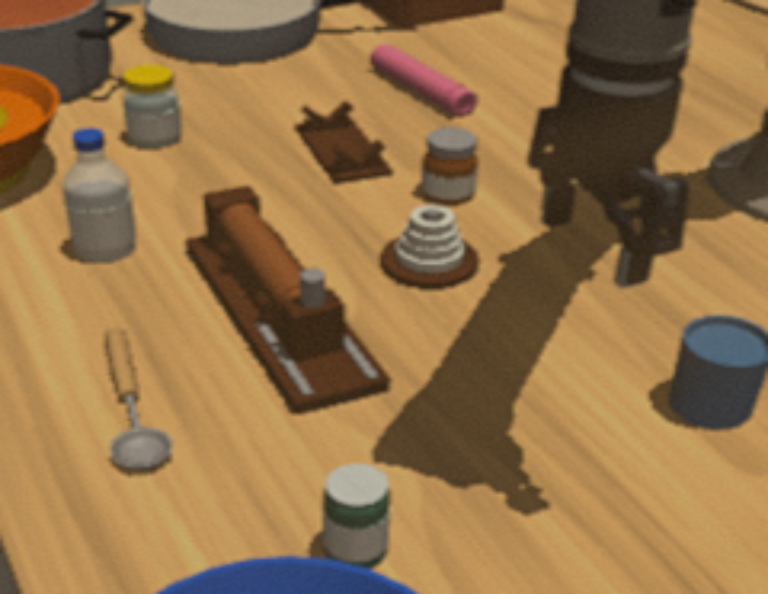

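View pics/c29.png

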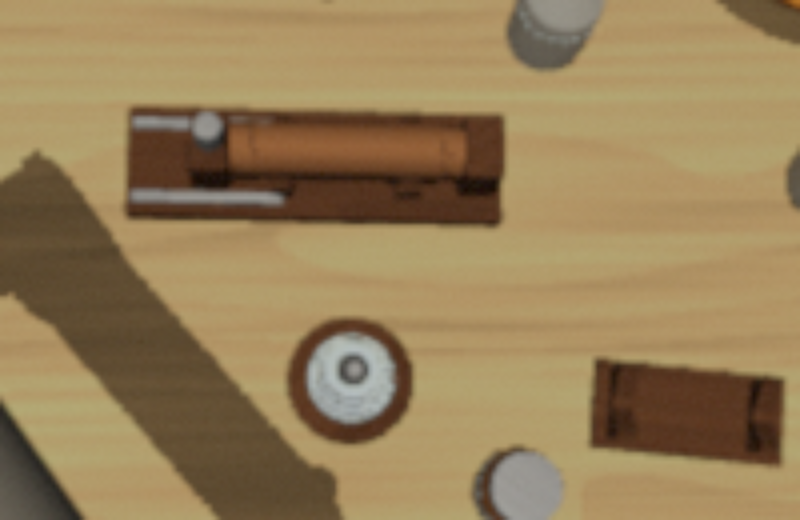

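View pics/t20.png

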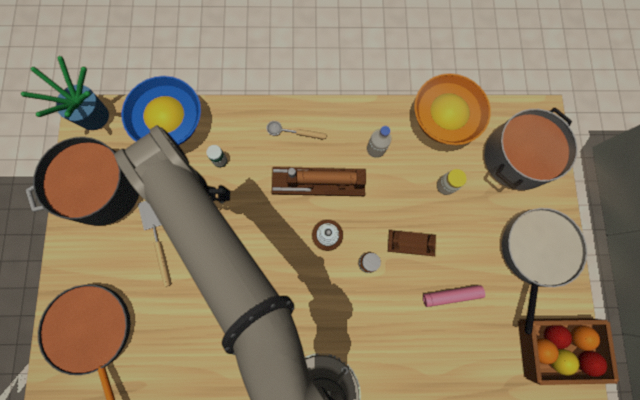

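```bash
python3 - <<'E'
from h import *
s=snap('top')
for f in('t13.png','t20.png'):
    im=cv2.imread('pics/'+f); h=cv2.cvtColor(im,cv2.COLOR_BGR2HSV)
    m=np.zeros((400,640),bool); m[166:177,270:300]=((h[...,1]<45)&(h[...,2]>125))[166:177,270:300]
    for b in blobs(s,m,15): print(f,b[1],b[2].round(2),ray(s,*b[2],.12).round(4))
print(robot.get_state()['qvel'].round(3))
E
```

```text
t13.png [272 168   7   6  33] [275.39 170.52] [0.644  0.1263 0.12  ]
t13.png [286 170  14   2  28] [292.5 170.5] [0.6438 0.0763 0.12  ]
t20.png [273 169  14   3  27] [279.44 170.11] [0.6451 0.1145 0.12  ]
t20.png [288 168   7   6  31] [291.23 170.84] [0.6428 0.08   0.12  ]
[ 0.023  0.002  0.026 -0.001 -0.002 -0.     0.001]
```

```bash
python3 -c "
from rig import job
print(job.finish_job())"
```

```text
the job is handed in; nothing more can be done
None
```

The job is done and handed in at about 57 s of the 210 s allowed. I took ring_c off the post and then threaded a, b, c and d in that order. I backed the tailstock off, laid the pin in the rack's saddles and pushed the tailstock up until it stopped.

- **Rings:** in the last pictures from both cameras the stack sits flat, largest at the bottom, with no gaps.
- **Pin:** it lies between the two faces with no visible gap at either end. The tailstock stopped at 46.1 mm of travel (46.3 mm by camera) against the 46 mm given for the pin being home. It did not move further with about 10 N on it.
- **Everything else:** the other items, including the pink look-alike, stand where they were, and the robot ended clear of everything.
- **Checks that disagreed:** the camera placed the rack 1 to 2 mm off along its length from where the tailstock's end stop put it. The two cameras also differed by about 4 mm on some points, so I relied on the top one. The tool picked up to 2.7° of tilt on the way, which I partly corrected. None of this affected a fit.

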